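# Walk the lamp power unit into its parking frame and shut the keeper

### The arm

A 6-joint arm with a two-finger parallel gripper is mounted at the origin on a cart in front of the work surface, level with it; the furniture and walls round the work are solid. World frame = base frame: x ahead of the robot, y to its left, z up, the work surface at z = 0. Lengths are in mm, angles in rad, forces in N, time in s.
With the tool pointing down it reaches from about 400 to 925 mm from the base axis. Payload 12.5 kg.
Tool frame: the origin (TCP) lies midway between the tips of the shut fingers; the grasp point (between the pads) lies 19 mm behind it; x points along the fingers, y is the direction in which the jaws open and shut, and the axes are right-handed (so a half turn about x gives the same grasp; the last joint's range is limited). The gripper opens to 95 mm and grips with 3 to 60 N. Pads are 20 mm wide; open, the fingers measure 119 mm over their backs; the gripper's body (75 mm by 180 mm) begins 59 mm behind the grasp point.
Start: joints at [1.075, 0.491, 1.559, -0, 1.092, -0.106], TCP at [237.487, 578.141, 214.661] pointing down, gripper open.
Joint ranges: [-3.1, 3.1], [-0.84, 2.19], [0.05, 2.79], [-1.13, 4.28], [0.06, 2.93], [-2.69, 2.69]. Speed limits (rad/s): [2.22, 2.22, 2.79, 3.14, 3.14, 3.14].

### API

Orientations are given as [roll, pitch, yaw] about the fixed x, y, z axes, in that order (R = Rz(yaw) Ry(pitch) Rx(roll)).
In Python, from cell import state, read_camera, job_done gives the robot as it stands.
- The arm moves only by the tool move_arm, never from a script. Its argument "targets" is a list of rows, each a list of 7 numbers: the shift along the world's x, y, z in m, then the turn, a rotation vector about the world's x, y, z in degrees, then the gripper's target within -1 to 1 (fully open at 1, half-way at 0, shut at -1). In form: [[dx, dy, dz, wx, wy, wz, hand], ...]. A call has 1 to 10 rows; each row is the pose to reach, as a shift and turn from the pose commanded when the call began; what a row does not reach only later rows make up. A row lasts 1/10 s, in which the tool goes at most 50 mm and 8.59 degrees, less where a joint would pass 70% of its speed; a pose out of reach is approached as far as the arm can. A call with a gripper value outside its range is refused whole. The fingers move at their own pace and stop on an object; the grip force is fixed at half the most. Time passes only in rows, so rows that repeat a pose let the fingers close. It gives the time, the measured TCP pose, the force and the opening at its end, in the units of the state.
- state(): the state, without advancing time (a new reading comes with each control period).
- read_camera(name): name is "scene" or "top" or "wrist"; returns a dict with "img" (384x512x3 uint8, blue, green, red), "mtx" (3x3 intrinsics, pixels), "cam_to_world" (4x4, takes a point from camera to world coordinates); the wrist camera has in their place "mount" (4x4, takes a point from camera to tool coordinates, whose origin is the TCP and whose axes are the tool frame's). Camera axes: x right, y up, looking along -z (the intrinsics and any distortion apply to the point x, -y, -z); pixel columns grow to the right and rows downward; lengths in mm; the calibration is good to about 2 mm. A picture is of the moment at which its call begins: read the wrist's pose just before it. There is no depth.
- job_done(): hands the job in, once; it reports no verdict.
The state is a dict: "t": time; "joints": joint angles; "qvel": joint speeds; "tau": joint torques, N m; "eef_pos": TCP position; "tcp_rot": TCP orientation; "ft_force": force on the tool from outside, world axes, zero at the start; "moment": the same for the moment, N m; "opening": opening from 0.0 (shut) to 1.0 (fully open).
Only numpy, scipy, OpenCV 4.12 (cv2) and the standard library are available. Lean on these libraries where they do the work, as an engineer would, in place of code of your own. Each camera call takes 0.05 s, during which the arm holds its last target.

### The job

The microscope's lamp power unit has to go back into its low parking frame, but its handle must not carry the whole weight, so never lift all four feet clear of the bench: take it by the handle, lean it well back towards you (about 25 degrees) onto its two front feet, and walk it forward in long strides of about 5 cm, swinging it on one front foot and then on the other. Lower it level and square between the cheeks of the frame, let go of it, then swing the red-knobbed keeper bar all the way shut across its front. Leave the other things on the bench where they are.

Things in the scene. Friction and masses are not known exactly. Their poses are not given: they have to be found in the camera images.
- power_unit: lamp power unit: off-white steel case 90 (x) x 130 (y) x 150 mm tall with feet, about 0.8 kg, weight low; origin at the middle of its underside, level with the soles of its four rubber feet; x from its front to its back, y to its left, z up. Its front (-x, towards the robot) has a grey panel with a red switch and a black dial that stands 15 mm out, 112 mm up
- unit_handle (a point): centre of the black handle fixed on top of the unit, at [0, 0, 183] mm in the unit's frame: a level bar along y, 16 mm thick (x), 20 mm deep (z), 80 mm clear between its posts, 23 mm of air between bar and case. Leaning the unit back moves the handle towards the robot while the front feet stay
- left_front_foot (a point): front rim of the sole of the unit's left front foot (left as the robot sees it), at [-43, 54, 0] mm in the unit's frame: the point it stands on when leant back to that side. The feet are rubber discs, 18 mm across and 13 mm high
- right_front_foot (a point): the same for the right front foot, at [-43, -54, 0] mm in the unit's frame
- left_rear_foot (a point): rear rim of the sole of the left rear foot, at [43, 54, 0] mm in the unit's frame
- right_rear_foot (a point): rear rim of the sole of the right rear foot, at [43, -54, 0] mm in the unit's frame
- frame: parking frame, a low dark steel bracket screwed to the bench, open to its front (-x, towards the robot), without a floor. Origin on the bench at the middle of the unit's place: the unit is home when its origin and axes agree with these; x points into the frame, y to its left. Outside the cheeks lie 3 mm flanges; the left one (y 74 to 110 mm) reaches forward to x = -79 mm
- frame_back (a point): middle of the two rubber bumpers on the frame's back wall (30 mm high, 150 mm wide), at [49, 0, 20] mm in the frame's axes: 4 mm behind the back of a unit that is home
- frame_left_cheek (a point): middle of the inner face of the frame's left cheek. The two cheeks stand 142 mm apart inside, 6 mm clear of the case on each side, and run from x = 0 to 55 mm in the frame's axes, with lips flared outwards up to 19 mm high that guide the rear of the unit as it is lowered; a rear end leant up more than 20 degrees swings over them
- frame_right_cheek (a point): the same for the right cheek
- keeper (a joint): keeper: flat steel bar 100 mm long, 18 mm high, on an upright hinge pin; value in rad: 0 = shut, lying along the frame's -y across the unit's front, 7 mm clear of a unit that is home; grows as it opens, clockwise from above: it points to the frame's -x (the robot) at 1.57 and to +y at 3.14; stops at 0 and 3.05. Starts at 2.5 to 2.95, moves easily (about 1 N at the knob), stays where left
- keeper_knob (a point): middle of the keeper's red upright knob, 50 mm above the bench: a round grip 15 mm thick from 27 to 75 mm above the bench, on a lug. When shut it is at [-28, -85] mm from the hinge pin in the frame's axes, and the tall front of the unit is only 44 mm behind it: take or push it with the tool leant back towards the robot
- keeper_hinge (a point): the keeper's upright hinge axis, 3 mm above the bench, at [-61, 95] mm in the frame's axes
- mug_1: bystander: striped mug, 80 mm wide, 89 mm tall; origin under its middle
- stapler: bystander: blue stapler, 34 x 150 x 55 mm; origin under its middle
- tape_1: bystander: roll of brown tape lying flat, 96 mm across, 48 mm high; origin under its middle
- rock_4: bystander: hand specimen of rock, 59 x 69 x 40 mm; origin under its middle

How it is judged (in metres and radians):
On the way, in this order (a step that is already met when the one before it is completed fails the run):
1. the power unit is leant at least 18 degrees from upright with a front foot still on the bench (angle between power_unit's own z axis and vertical above 0.32 rad and height (world z) of any of left_front_foot, right_front_foot below 0.006 m), for 0.05 s.
2. first stride: still leant more than 11 degrees, it has swung on one front foot (within 15 mm of where it stood) until the other is more than 30 mm from where it stood (angle between power_unit's own z axis and vertical above 0.2 rad and ((distance of left_front_foot from where it was at the start of the episode below 0.015 m and distance of right_front_foot from where it was at the start of the episode above 0.03 m) or (distance of right_front_foot from where it was at the start of the episode below 0.015 m and distance of left_front_foot from where it was at the start of the episode above 0.03 m))), for 0.05 s.
3. second stride: still leant more than 11 degrees, both front feet are now more than 40 mm from where they stood (angle between power_unit's own z axis and vertical above 0.2 rad and distance of each of left_front_foot, right_front_foot from where it was at the start of the episode above 0.04 m), for 0.05 s.
4. the unit stands level and square between the cheeks of the frame and has been let go (x of power_unit in the frame of frame between -0.011 and 0.008 m and y of power_unit in the frame of frame between -0.009 and 0.009 m and angle between the y axis of power_unit and the y axis of frame, either way round below 0.12 rad and angle between power_unit's own z axis and vertical below 0.05 rad and contact force between the fingers and power_unit below 0.3 N and linear speed of power_unit below 0.02 m/s), for 0.2 s.
At the end, for the whole second after the job is handed in: the power unit stands at rest, level (3 degrees) and square (7 degrees) in the frame, its origin within 9 mm sideways, 8 mm behind and 11 mm in front of the frame's origin, and the keeper is shut across its front to within 0.15 rad (all of step 4 and value of joint keeper below 0.15 rad); the robot touches nothing.
It fails at once if all four feet of the power unit are more than 8 mm above the bench (lifted clear) (height (world z) of each of left_front_foot, right_front_foot, left_rear_foot, right_rear_foot above 0.008 m).
It fails at once if the power unit has toppled (leant more than 45 degrees) (angle between power_unit's own z axis and vertical above 0.8 rad).
It fails at once if a bystander is moved more than 25 mm (distance of any of mug_1, stapler, tape_1, rock_4 from where it was at the start of the episode above 0.025 m).
It also fails if it takes over 58 s, if anything falls off the work surface, if the arm or the gripper's body presses on something with over 40 N, if the wrist force passes 120 N, or if a joint passes its speed limit or range.

## Working session

There is one attempt and no reset: what is moved stays moved. The work goes in short steps, Python scripts to look and compute and a tool call to move; the robot and the scene stay as the last step left them, time stands still between calls to the robot, and variables do not carry over. Pictures are saved under pics/ and viewed, and the job is handed in when it is done.

Besides the shell and the picture viewer there is one more tool, called after "Call:" by a JSON object that holds its "method" and its "body", one argument or row to a line. move_arm: Moves the arm, as the interface text tells. Its arguments: {"type":"object","properties":{"targets":{"type":"array"}},"required":["targets"]}

```bash
mkdir -p pics; ls
python3 - <<'E'
from cell import state, read_camera
import cv2
s=state(); print({k:(v if not hasattr(v,'tolist') else v.tolist()) for k,v in s.items()})
for n in ["scene","top","wrist"]:
    c=read_camera(n); cv2.imwrite(f"pics/{n}0.png",c["img"])
    import numpy as np
    np.savez(f"{n}0.npz",**c)
    print(n,[(k,np.round(c[k],3).tolist()) for k in c if k!="img"])
E
```

```text
pics
{'t': 0.0, 'joints': [1.0753869721091713, 0.4915818197766968, 1.5594170535225613, -2.572822537057976e-05, 1.0917103610599468, -0.10559354339881136], 'qvel': [-0.0016442789595615555, -0.0014119570366733832, 0.0016913989304984628, 0.0005364470212531397, 0.00023834935356020927, -0.0004084565539011253], 'tau': [-0.0001715742700980627, -61.2646222114563, -25.818586349487305, 0.06922584492713213, 0.048302082577720284, -9.121112270804588e-05], 'eef_pos': [237.38186881341238, 577.9153405052755, 214.0590771415403], 'tcp_rot': [-1.655956753971489, 1.569679512756423, -2.0457606926169656], 'ft_force': [0.19756519622366414, 0.015343273680650166, 0.4613797482749096], 'moment': [0.04728274510136192, 0.01907771608353023, 0.05707243514331494], 'opening': 1.0002426920340808}
scene [('mtx', [[347.953, 0.0, 257.447], [0.0, 347.953, 194.34], [0.0, 0.0, 1.0]]), ('cam_to_world', [[-0.582, -0.401, 0.708, 1124.518], [0.813, -0.265, 0.518, 368.384], [-0.02, 0.877, 0.48, 529.975], [0.0, 0.0, 0.0, 1.0]])]
top [('mtx', [[390.333, 0.0, 251.502], [0.0, 390.333, 193.515], [0.0, 0.0, 1.0]]), ('cam_to_world', [[0.021, 0.995, -0.098, 422.196], [-1.0, 0.022, 0.007, -92.713], [0.009, 0.097, 0.995, 1196.517], [0.0, 0.0, 0.0, 1.0]])]
wrist [('mtx', [[298.591, 0.0, 252.808], [0.0, 298.591, 188.552], [0.0, 0.0, 1.0]]), ('mount', [[0.0, 0.236, -0.972, -169.289], [1.0, -0.001, 0.0, 0.752], [-0.001, -0.972, -0.236, -65.591], [0.0, 0.0, 0.0, 1.0]])]
```

View pics/scene0.png

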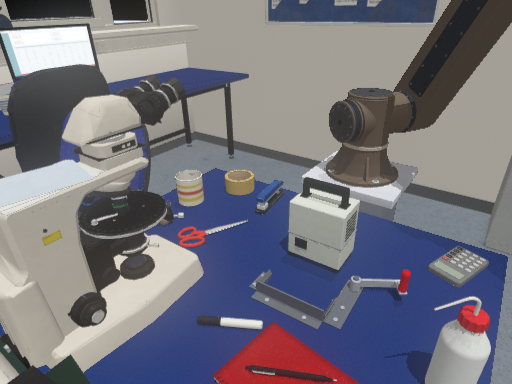

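View pics/top0.png

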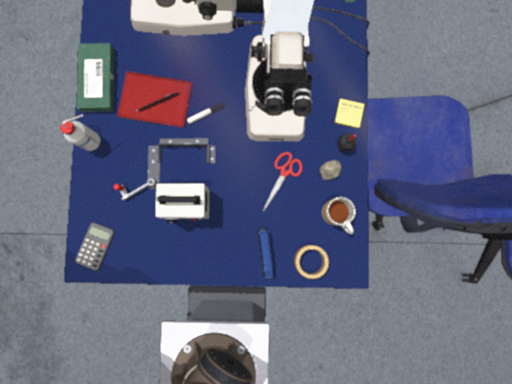

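View pics/wrist0.png

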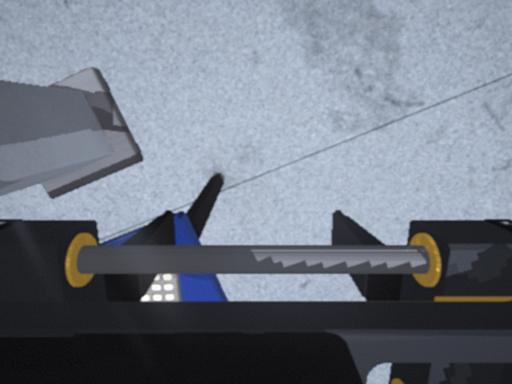

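```bash
cat > h.py <<'E'
import numpy as np, cv2
from scipy.spatial.transform import Rotation as R
def load(n): return dict(np.load(n))
def proj(c,P,Tcw=None):
    T=c["cam_to_world"] if Tcw is None else Tcw
    P=np.atleast_2d(P); q=(P-T[:3,3])@T[:3,:3]
    q=q*[1,-1,-1]; u=q@c["mtx"].T; return u[:,:2]/u[:,2:]
def ray(c,px,z,Tcw=None):
    T=c["cam_to_world"] if Tcw is None else Tcw
    d=np.linalg.inv(c["mtx"])@[px[0],px[1],1]; d=T[:3,:3]@(d*[1,-1,-1]); o=T[:3,3]
    return o+d*(z-o[2])/d[2]
def crop(img,x0,y0,x1,y1,f,name):
    o=cv2.resize(img[y0:y1,x0:x1],None,fx=f,fy=f,interpolation=cv2.INTER_CUBIC)
    for x in range((x0+9)//10*10,x1,10):
        cv2.line(o,((x-x0)*f,0),((x-x0)*f,6 if x%50 else 14),(0,255,255),1)
        if x%20==0: cv2.putText(o,str(x),((x-x0)*f,18),0,.35,(0,255,255),1)
    for y in range((y0+9)//10*10,y1,10):
        cv2.line(o,(0,(y-y0)*f),(6,(y-y0)*f),(0,255,255),1)
        if y%20==0: cv2.putText(o,str(y),(8,(y-y0)*f+4),0,.35,(0,255,255),1)
    cv2.imwrite(name,o)
E
python3 - <<'E'
from h import *
t=load("top0.npz");s=load("scene0.npz")
crop(t["img"],105,125,225,230,6,"pics/t1.png")
crop(s["img"],240,170,420,330,4,"pics/s1.png")
E
```

```text
(no output)
```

View pics/t1.png

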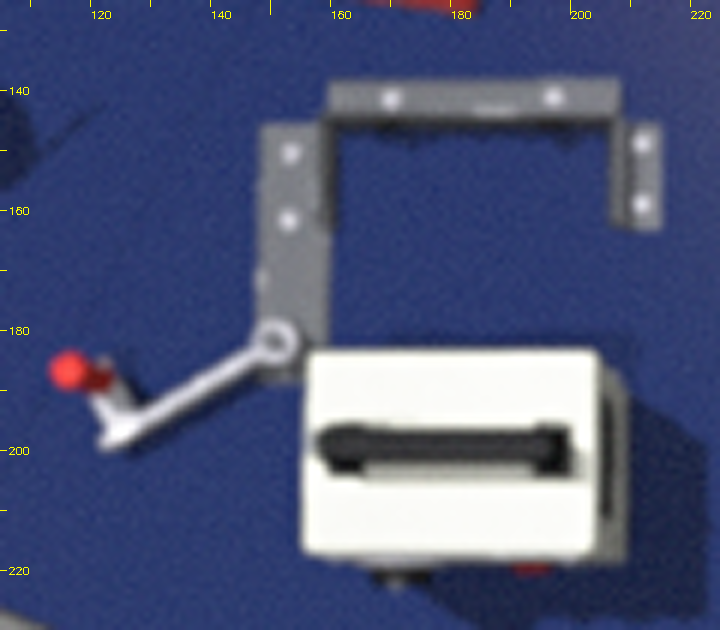

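View pics/s1.png

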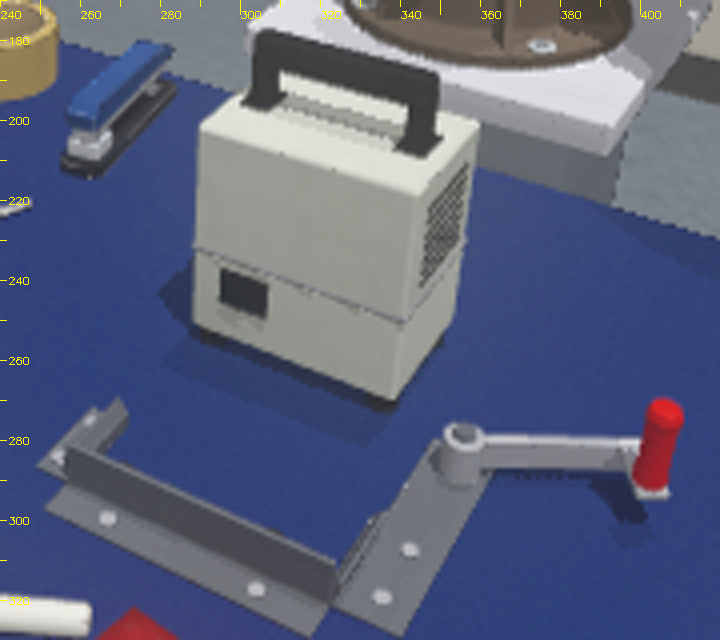

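```bash
cat > m0.py <<'E'
from h import *
from scipy.optimize import least_squares
t=load("top0.npz");s=load("scene0.npz")
def T(a,b): return np.array([105+(a+.5)/6-.5,125+(b+.5)/6-.5])
def S(a,b): return np.array([240+(a+.5)/4-.5,170+(b+.5)/4-.5])
unit=[ (t,T(306,350),(45,65,150)),(t,T(600,350),(45,-65,150)),(t,T(303,556),(-45,65,150)),(t,T(601,557),(-45,-65,150)),
 (s,S(201,125),(45,-65,150)),(s,S(413,192),(45,65,150)),(s,S(478,124),(-45,65,150)),(s,S(393,402),(45,65,13)),(s,S(193,325),(45,-65,13))]
fr=[(t,T(262,124),None),]
def fit(obs,x0):
    def f(p):
        c,sn=np.cos(p[2]),np.sin(p[2]);r=[]
        for cam,px,P in obs:
            W=[p[0]+c*P[0]-sn*P[1],p[1]+sn*P[0]+c*P[1],P[2]]
            r+=list(proj(cam,W)[0]-px)
        return np.array(r)
    o=least_squares(f,x0,x_scale=[10,10,.1]); print(np.round(o.x,4),np.degrees(o.x[2])); print(np.round(o.fun.reshape(-1,2),1).tolist()); return o.x
for n,o in (("top",[u for u in unit if u[0] is t]),("scene",[u for u in unit if u[0] is s]),("both",unit)): print(n);u=fit(o,[400,100,0])
print("flange pts top z=3")
for n,p,z in [("LbackL",(262,124),3),("LfrontL",(257,380),3),("RbackR",(662,124),3),("RfrontR",(661,229),3),("LbackR",(328,124),3),("walltopL",(328,118),30),("walltopR",(619,118),30),("backflL",(329,79),3),("backflR",(619,79),3),("hingetop",(275,341),21),("knob",(68,370),75)]:
    print(n,np.round(ray(t,T(*p),z),1))
print("scene")
for n,p,z in [("LbackL",(402,635),3),("LbackR",(331,604),3),("backflL",(310,635),3),("backflR",(46,507),3),("walltopLback",(337,568),30),("walltopRback",(67,450),30),("RfrontR?",(38,466),3),("hingetop",(463,436),21),("knob",(664,414),75)]:
    print(n,np.round(ray(s,S(*p),z),1))
E
python3 m0.py
```

```text
top
[5.02921e+02 9.11743e+01 2.51000e-02] 1.4397754936584208
[[0.5, 0.6], [-0.2, 0.4], [0.3, -0.3], [-0.6, -0.7]]
scene
[5.046495e+02 9.545320e+01 1.500000e-03] 0.0839886800525818
[[-1.7, -0.5], [1.1, 0.5], [1.5, -1.1], [-0.1, 0.7], [-1.0, -0.7]]
both
[5.033665e+02 9.335640e+01 1.990000e-02] 1.142581477053332
[[-0.2, 0.3], [-0.9, 0.4], [-0.6, -0.6], [-1.5, -0.7], [-2.2, -0.7], [1.0, -0.3], [0.6, -1.9], [-0.2, -0.1], [-1.4, -0.9]]
flange pts top z=3
LbackL [682.5 222.1   3. ]
LfrontL [549.4 218.3   3. ]
RbackR [687.4  15.5   3. ]
RfrontR [632.4  14.3   3. ]
LbackR [683.3 188.    3. ]
walltopL [680.5 181.8  30. ]
walltopR [684.   34.9  30. ]
backflL [707.1 188.6   3. ]
backflR [710.6  38.5   3. ]
hingetop [567.5 205.5  21. ]
knob [544.5 290.4  75. ]
scene
LbackL [681.7 225.5   3. ]
LbackR [684.  190.7   3. ]
backflL [705.7 190.8   3. ]
backflR [710.3  42.8   3. ]
walltopLback [686.2 192.8  30. ]
walltopRback [693.6  44.8  30. ]
RfrontR? [688.9  21.6   3. ]
hingetop [560.3 204.1  21. ]
knob [552.3 294.1  75. ]
```

```bash
cat >> h.py <<'E'
def toolR(yaw,lean=0,half=False):
    """unit orientation yaw about z, lean back (rot about unit -y => top to -x). tool x=-unit z, tool y=+-unit x"""
    U=R.from_euler('ZY',[yaw,-lean])
    sg=-1 if half else 1
    M=np.array([[0,sg,0],[0,0,sg*1.0],[-1,0,0]])  # columns tool axes in unit: x=-z, y=sg*x , z = x cross y
    M=np.column_stack([[0,0,-1],[sg,0,0],np.cross([0,0,-1],[sg,0,0])])
    return U*R.from_matrix(M)
def st():
    from cell import state
    s=state(); return s,np.array(s["eef_pos"]),R.from_euler('xyz',s["tcp_rot"])
E
python3 - <<'E'
from h import *
s,p,r=st()
print(np.round(r.as_matrix(),3))
for h in (0,1):
    d=toolR(.0245,0,h)*r.inv(); print(np.round(d.as_rotvec(degrees=True),1))
E
```

```text
[[-0.     0.38   0.925]
 [-0.001  0.925 -0.38 ]
 [-1.    -0.001 -0.   ]]
[  0.   -0.  -66.3]
[1.000e-01 0.000e+00 1.137e+02]
```

Call:
{"method": "move_arm", "body": {
  "targets": [
    [0.03,-0.04,0.03,0,0,-7,1],
    [0.055,-0.085,0.05,0,0,-14,1],
    [0.08,-0.13,0.07,0,0,-21,1],
    [0.105,-0.175,0.09,0,0,-28,1],
    [0.13,-0.22,0.1,0,0,-35,1],
    [0.155,-0.265,0.11,0,0,-42,1],
    [0.18,-0.31,0.11,0,0,-49,1],
    [0.205,-0.355,0.11,0,0,-56,1],
    [0.23,-0.4,0.11,0,0,-62,1],
    [0.25,-0.44,0.11,0,0,-66.3,1]
  ]
}}

```text
t: 1.15
eef_pos: [475.5, 160.2, 324.7]
tcp_rot: [1.782, 1.57, 0.231]
ft_force: [0.1, 0.4, 0.7]
opening: 1.001
```

Call:
{"method": "move_arm", "body": {
  "targets": [
    [0.016,-0.045,0,0,0,0,1],
    [0.016,-0.045,0,0,0,0,1],
    [0.016,-0.045,0,0,0,0,1]
  ]
}}

```text
t: 1.45
eef_pos: [491.0, 116.3, 324.3]
tcp_rot: [-1.79, 1.57, 2.944]
ft_force: [-0.4, 0.3, -0.5]
opening: 1.0
```

Run:
```python
from h import *
from cell import read_camera
s,p,r=st(); print(s["t"],np.round(p,1),np.round(r.as_matrix(),3).tolist(),np.round(s["joints"],3),np.round(s["ft_force"],1))
for n in ("wrist","top"):
    c=read_camera(n); np.savez(f"{n}1.npz",pos=p,rot=r.as_matrix(),**c); cv2.imwrite(f"pics/{n}1.png",c["img"])
```

```text
1.45 [491.  116.3 324.3] [[-0.001, 1.0, 0.021], [0.0, 0.021, -1.0], [-1.0, -0.001, -0.0]] [0.101 0.216 1.685 0.    1.242 0.08 ] [-0.4  0.3 -0.5]
```

View pics/wrist1.png

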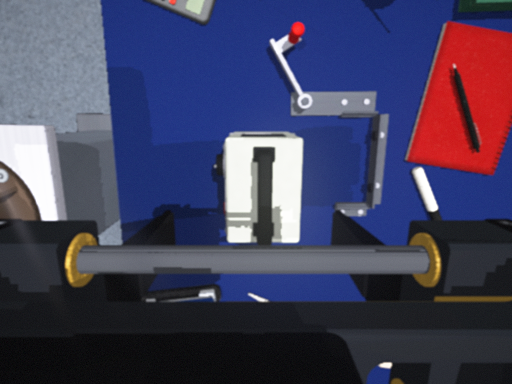

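Run:
```python
from h import *
w=load("wrist1.npz")
crop(w["img"],210,10,390,250,3,"pics/w1a.png")
```

```text
(no output)
```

View pics/w1a.png

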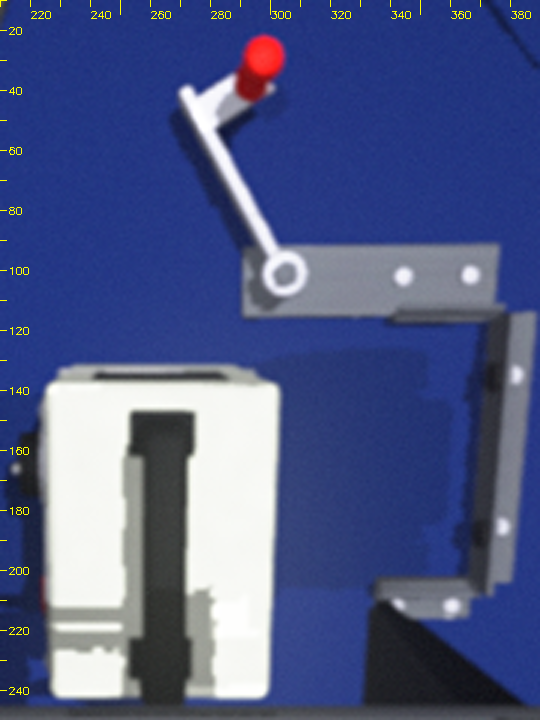

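```bash
cat > m1.py <<'E'
from h import *
import m0
w=load("wrist1.npz")
Tt=np.eye(4);Tt[:3,:3]=w["rot"];Tt[:3,3]=w["pos"];w["cam_to_world"]=Tt@w["mount"]
def W(a,b): return np.array([210+(a+.5)/3-.5,10+(b+.5)/3-.5])
u=[(w,W(47,382),(-45,65,150)),(w,W(279,382),(45,65,150)),(w,W(49,697),(-45,-65,150)),(w,W(270,697),(45,-65,150))]
print("WRIST unit");m0.fit(u,[500,90,0]); 
f=[(w,W(245,245),(-79,110,3)),(w,W(499,245),(55,110,3)),(w,W(243,317),(-79,74,3)),(w,W(285,273),(-61,95,22))]
print("WRIST frame");m0.fit(f,[630,110,0])
t,T=m0.t,m0.T
print("TOP frame");m0.fit([(t,T(262,124),(55,110,3)),(t,T(257,381),(-79,110,3)),(t,T(328,124),(55,74,3)),(t,T(275,341),(-61,95,22))],[630,110,0])
s,S=m0.s,m0.S
print("SCENE frame");m0.fit([(s,S(402,635),(55,110,3)),(s,S(331,604),(55,74,3)),(s,S(463,436),(-61,95,22))],[630,110,0])
for p in [(467,617),(385,617)]: print(ray(w,W(*p),3))
print("knob",ray(w,W(264,57),75)); print("bar ends x", [np.round(ray(w,W(*p),193),1) for p in [(145,550),(186,550),(162,415)]])
E
python3 m1.py | sed -n '/WRIST unit/,$p'
```

```text
WRIST unit
[5.044848e+02 9.533220e+01 2.070000e-02] 1.1838714474168124
[[-1.0, -0.6], [0.9, -0.5], [0.6, 0.6], [-0.5, 0.8]]
WRIST frame
[6.305564e+02 1.130347e+02 2.380000e-02] 1.3652531837986968
[[-0.2, 0.1], [0.8, -0.0], [-0.2, -0.2], [-0.4, 0.2]]
TOP frame
[6.309905e+02 1.114383e+02 3.040000e-02] 1.740263742268052
[[-0.3, -0.0], [-0.2, 0.1], [0.3, -0.1], [0.2, 0.1]]
SCENE frame
[6.314063e+02 1.132710e+02 5.130000e-02] 2.939387565236951
[[0.5, -0.3], [0.0, -0.7], [-0.5, 1.3]]
[687.80994585  19.99980569   3.        ]
[640.61703773  18.92878343   3.        ]
knob [544.69135595 292.04162685  75.        ]
bar ends x [array([497.2, 105. , 193. ]), array([511.4, 105.3, 193. ]), array([501.6, 151.7, 193. ])]
```

Call:
{"method": "move_arm", "body": {
  "targets": [
    [-0.02,-0.01,-0.02,0,-7,0,1],
    [-0.04,-0.02,-0.04,0,-14,0,1],
    [-0.06,-0.022,-0.06,0,-21,0,1],
    [-0.06,-0.022,-0.065,0,-26,0,1],
    [-0.06,-0.022,-0.065,0,-26,0,1],
    [-0.06,-0.022,-0.065,0,-26,0,1]
  ]
}}

```text
t: 2.15
eef_pos: [431.4, 96.1, 260.4]
tcp_rot: [1.547, 1.118, 0.002]
ft_force: [0.1, 0.6, -0.2]
opening: 1.002
```

Run:
```python
from h import *
s,p,r=st(); print(s["t"],np.round(p,1),np.round((r*toolR(.02,0).inv()).as_rotvec(degrees=True),2),np.round(s["joints"],3),np.round(s["ft_force"],1))
```

```text
2.15 [431.4  96.1 260.4] [-2.000e-02 -2.596e+01  3.100e-01] [ 0.095  0.025  2.181 -0.087  0.486  0.136] [ 0.1  0.6 -0.2]
```

Call:
{"method": "move_arm", "body": {
  "targets": [
    [0.025,-0.001,0,0,8,0,1],
    [0.05,-0.002,-0.01,0,16,0,1],
    [0.0725,-0.002,-0.03,0,23,0,1],
    [0.0725,-0.002,-0.03,0,26,0,1],
    [0.0725,-0.002,-0.03,0,26,0,1],
    [0.0725,-0.002,-0.03,0,26,0,1]
  ]
}}

```text
t: 2.75
eef_pos: [503.9, 93.5, 229.6]
tcp_rot: [2.12, 1.57, 0.574]
ft_force: [0.3, 0.3, 0.3]
opening: 0.999
```

Run:
```python
from h import *
from cell import read_camera
s,p,r=st(); print(s["t"],np.round(p,1),np.round((r*toolR(.021,0).inv()).as_rotvec(degrees=True),2),np.round(s["joints"],3),np.round(s["ft_force"],1))
c=read_camera("wrist"); crop(c["img"],150,150,350,260,4,"pics/w2.png")
```

```text
2.75 [503.9  93.5 229.6] [ 0.02 -0.03  0.19] [0.054 0.314 1.811 0.    1.015 0.03 ] [0.3 0.3 0.3]
```

View pics/w2.png

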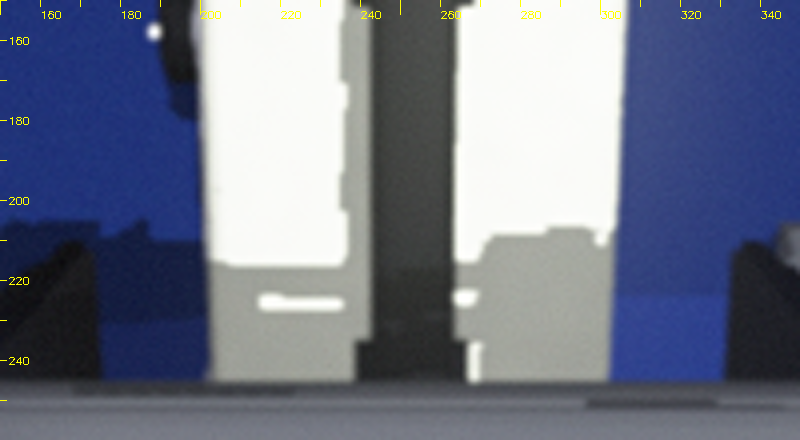

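Call:
{"method": "move_arm", "body": {
  "targets": [
    [0,0.0005,-0.025,0,0,0,1],
    [0,0.0005,-0.05,0,0,0,1],
    [0,0.0005,-0.066,0,0,0,1],
    [0,0.0005,-0.066,0,0,0,1],
    [0,0.0005,-0.066,0,0,0,-1],
    [0,0.0005,-0.066,0,0,0,-1],
    [0,0.0005,-0.066,0,0,0,-1],
    [0,0.0005,-0.066,0,0,0,-1],
    [0,0.0005,-0.066,0,0,0,-1],
    [0,0.0005,-0.066,0,0,0,-1]
  ]
}}

```text
t: 3.8
eef_pos: [503.5, 93.6, 163.7]
tcp_rot: [1.594, 1.57, 0.047]
ft_force: [-1.0, -0.7, -0.5]
opening: 0.554
```

Run:
```python
from h import *
from cell import read_camera
s,p,r=st(); print(s["t"],np.round(p,1),np.round((r*toolR(.021,0).inv()).as_rotvec(degrees=True),2),np.round(s["joints"],3),np.round(s["ft_force"],1),s["opening"],np.round(s["moment"],2))
for n in ("scene","top"):
    c=read_camera(n); np.savez(f"{n}2.npz",pos=p,rot=r.as_matrix(),**c); cv2.imwrite(f"pics/{n}2.png",c["img"])
```

```text
3.8 [503.5  93.6 163.7] [ 0.   -0.02  0.16] [ 0.055  0.396  1.892 -0.     0.853  0.031] [-1.  -0.7 -0.5] 0.5537500347531313 [-0.11  0.02 -0.03]
```

View pics/scene2.png

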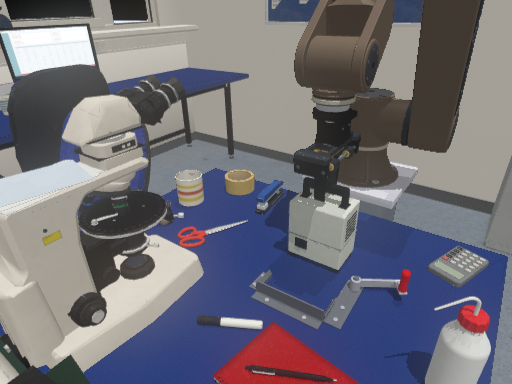

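Fingers still closing (55% open); the scene shows them astride the handle. Keep closing.

Call:
{"method": "move_arm", "body": {
  "targets": [
    [0,0,0,0,0,0,-1],
    [0,0,0,0,0,0,-1],
    [0,0,0,0,0,0,-1],
    [0,0,0,0,0,0,-1],
    [0,0,0,0,0,0,-1],
    [0,0,0,0,0,0,-1],
    [0,0,0,0,0,0,-1]
  ]
}}

```text
t: 4.6
eef_pos: [503.5, 93.7, 163.5]
tcp_rot: [1.455, 1.571, -0.092]
ft_force: [1.7, 1.4, -1.2]
opening: 0.166
```

```bash
cat > plan.py <<'E'
from h import *
import json
FR=np.array([630.6,112.7]); FY=.025
def T4(r,p): M=np.eye(4);M[:3,:3]=r.as_matrix();M[:3,3]=p;return M
def tool(): 
    s,p,r=st(); return T4(r,p),s
L0=np.array([-43,54,0.]);R0=np.array([-43,-54,0.])
def G(): return np.array(json.load(open("G.json")))
def unit(): Tt,s=tool(); return Tt@np.linalg.inv(G()),s
def info(U):
    c,sn=np.cos(FY),np.sin(FY)
    def f(P):
        w=(U@np.r_[P,1])[:3]; d=w[:2]-FR; return np.round([c*d[0]+sn*d[1],-sn*d[0]+c*d[1],w[2]],1)
    y=U[:3,1]; e=R.from_matrix(U[:3,:3]).as_euler('ZYX',degrees=True)
    print("frame-rel: org",f([0,0,0]),"L",f(L0),"R",f(R0),"LR",f([43,54,0]),"RR",f([43,-54,0]),"yaw",round(e[0]-np.degrees(FY),1),"lean",round(-e[1],1),"roll",round(e[2],1))
def rows(Ulist,g=-1,Tt=None):
    Tt=tool()[0] if Tt is None else Tt
    for U in Ulist:
        X=U@G(); d=(X[:3,3]-Tt[:3,3])/1000; w=R.from_matrix(X[:3,:3]@Tt[:3,:3].T).as_rotvec(degrees=True)
        print("[%.4f, %.4f, %.4f, %.1f, %.1f, %.1f, %g],"%(*d,*w,g))
def pose(Pw,Pl,yaw,lean,roll):
    """unit pose with body point Pl at world Pw; yaw world deg; roll about heading x (deg), lean back deg"""
    Rm=R.from_euler('Z',yaw,degrees=True)*R.from_euler('X',roll,degrees=True)*R.from_euler('Y',-lean,degrees=True)
    return T4(Rm,np.asarray(Pw)-Rm.apply(Pl))
E
python3 - <<'E'
from plan import *
Tt,s=tool(); yaw=np.arctan2(Tt[1,1],Tt[0,1]); print(yaw,s["ft_force"],s["moment"])
U=T4(R.from_euler('z',yaw),[503.5,93.8,0]); json.dump((np.linalg.inv(U)@Tt).tolist(),open("G.json","w"))
info(U)
P=(U@np.r_[-43,0,0,1])[:3]
yd=np.degrees(yaw)
rows([pose(P,[-43,0,0],yd,l,0) for l in (4,9,14,19,23,25.5,25.5)])
E
```

```text
0.023920768055278003 [ 1.7083919   1.41959052 -1.21204712] [ 0.0202584  -0.17083955  0.0530457 ]
frame-rel: org [-127.5  -15.7    0. ] L [-170.5   38.3    0. ] R [-170.6  -69.7    0. ] LR [-84.5  38.2   0. ] RR [-84.6 -69.8   0. ] yaw -0.1 lean -0.0 roll 0.0
[-0.0115, -0.0003, 0.0026, 0.1, -4.0, 0.0, -1],
[-0.0261, -0.0006, 0.0047, 0.2, -9.0, 0.0, -1],
[-0.0408, -0.0010, 0.0055, 0.3, -14.0, 0.0, -1],
[-0.0556, -0.0013, 0.0051, 0.5, -19.0, 0.0, -1],
[-0.0673, -0.0016, 0.0038, 0.6, -23.0, 0.0, -1],
[-0.0746, -0.0018, 0.0026, 0.6, -25.5, 0.0, -1],
[-0.0746, -0.0018, 0.0026, 0.6, -25.5, 0.0, -1],
```

Call:
{"method": "move_arm", "body": {
  "targets": [
    [-0.0115,-0.0003,0.0026,0.1,-4,0,-1],
    [-0.0261,-0.0006,0.0047,0.2,-9,0,-1],
    [-0.0408,-0.001,0.0055,0.3,-14,0,-1],
    [-0.0556,-0.0013,0.005,0.5,-19,0,-1],
    [-0.0673,-0.0016,0.0036,0.6,-23,0,-1],
    [-0.0746,-0.0018,0.0023,0.6,-25.5,0,-1],
    [-0.0746,-0.0018,0.0023,0.6,-25.5,0,-1],
    [-0.0746,-0.0018,0.0023,0.6,-25.5,0,-1]
  ]
}}

```text
t: 5.4
eef_pos: [428.7, 91.8, 165.8]
tcp_rot: [1.57, 1.128, 0.023]
ft_force: [-2.0, 1.1, 1.8]
opening: 0.17
```

```bash
cat > look.py <<'E'
import sys
from plan import *
from cell import read_camera
U,s=unit(); print(s["t"],np.round(s["eef_pos"],1),"F",np.round(s["ft_force"],1),"M",np.round(s["moment"],2),round(s["opening"],3),"q",np.round(s["joints"],2)); info(U)
k=sys.argv[1]
for n,b in (("scene",(230,150,420,330)),("top",(105,125,225,240))):
    c=read_camera(n); np.savez(f"{n}{k}.npz",**c); crop(c["img"],*b,4,f"pics/{n}{k}.png")
E
python3 look.py 3
```

```text
5.4 [428.7  91.8 165.8] F [-2.   1.1  1.8] M [0.08 1.35 0.1 ] 0.17 q [ 0.07  0.2   2.33 -0.13  0.17  0.17]
frame-rel: org [-132.2  -15.9   18.1] L [-171.    38.2   -0.3] R [-171.1  -69.8   -0.3] LR [-93.3  38.1  36.5] RR [-93.4 -69.9  36.6] yaw -0.1 lean 25.4 roll -0.0
```

View pics/scene3.png

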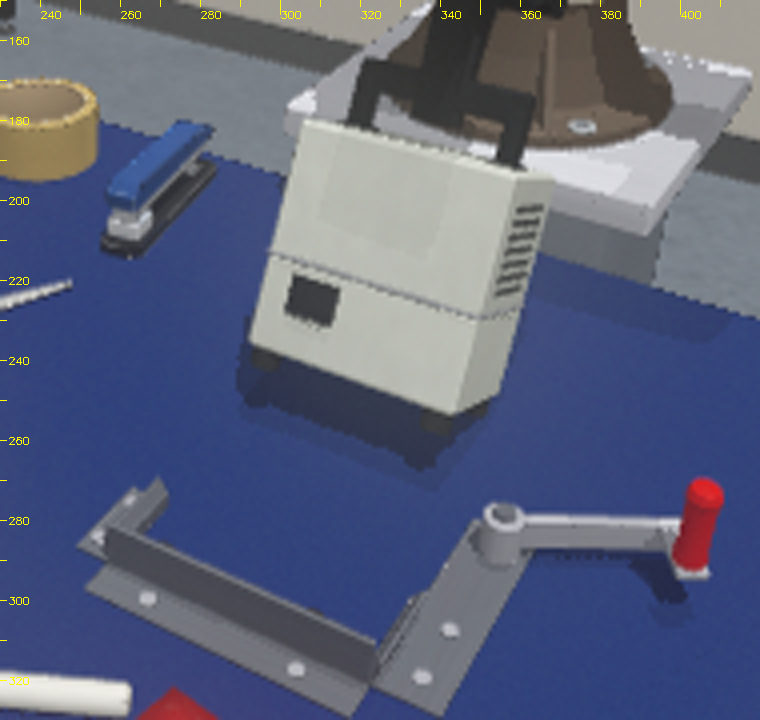

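```bash
cat > sw.py <<'E'
import sys
from plan import *
# usage: foot  (L/R) list of yaw,roll pairs relative to frame ; lean
def go(foot,seq,lean=25.0,z=0.0,shift=(0,0)):
    U,s=unit(); F=L0 if foot=="L" else R0
    P=(U@np.r_[F,1])[:3]; P[2]=z; P[0]+=shift[0]; P[1]+=shift[1]
    rows([pose(P,F,y+np.degrees(FY),lean,r) for y,r in seq])
E
python3 - <<'E'
from sw import *
go("R",[(0,1),(0,2.5),(-1,3),(-2.5,3),(-4,3),(-6,3),(-8,3),(-10,3),(-12,3),(-14,3)],25.2)
E
```

```text
[0.0006, -0.0030, 0.0013, 1.0, 0.2, 0.1, -1],
[0.0007, -0.0074, 0.0026, 2.5, 0.3, 0.1, -1],
[0.0015, -0.0083, 0.0030, 3.0, 0.3, -0.9, -1],
[0.0027, -0.0075, 0.0030, 3.0, 0.2, -2.4, -1],
[0.0039, -0.0067, 0.0030, 3.0, 0.2, -3.9, -1],
[0.0055, -0.0058, 0.0030, 3.0, 0.1, -5.9, -1],
[0.0072, -0.0049, 0.0030, 3.0, 0.1, -7.9, -1],
[0.0089, -0.0040, 0.0030, 3.0, 0.0, -9.9, -1],
[0.0106, -0.0032, 0.0030, 3.0, -0.0, -11.9, -1],
[0.0124, -0.0025, 0.0030, 3.0, -0.1, -13.9, -1],
```

Call:
{"method": "move_arm", "body": {
  "targets": [
    [0.0006,-0.003,0.001,1,0.2,0.1,-1],
    [0.0007,-0.0074,0.0022,2.5,0.3,0.1,-1],
    [0.0015,-0.0083,0.0025,3,0.3,-0.9,-1],
    [0.0027,-0.0075,0.0025,3,0.2,-2.4,-1],
    [0.0039,-0.0067,0.0025,3,0.2,-3.9,-1],
    [0.0055,-0.0058,0.0025,3,0.1,-5.9,-1],
    [0.0072,-0.0049,0.0025,3,0.1,-7.9,-1],
    [0.0089,-0.004,0.0025,3,0,-9.9,-1],
    [0.0106,-0.0032,0.0025,3,0,-11.9,-1],
    [0.0124,-0.0025,0.0025,3,-0.1,-13.9,-1]
  ]
}}

```text
t: 6.5
eef_pos: [442.0, 89.3, 168.4]
tcp_rot: [1.692, 1.125, -0.114]
ft_force: [-0.3, -0.3, -4.7]
opening: 0.165
```

```bash
python3 look.py 4
python3 - <<'E'
from sw import *
go("R",[(-15.5,3),(-17,3),(-18.5,3),(-18.5,2),(-18.5,1),(-18.5,0),(-18.5,-0.5)],25.2)
E
```

```text
6.5 [442.   89.3 168.4] F [-0.3 -0.3 -4.7] M [ 0.1   0.96 -0.03] 0.165 q [ 0.11  0.22  2.29 -0.45  0.22  0.77]
frame-rel: org [-119.2  -28.3   20.9] L [-143.5   34.4    5.3] R [-169.9  -70.1   -0.3] LR [-68.6  13.5  42. ] RR [-95.  -91.   36.4] yaw -15.6 lean 25.3 roll 3.3
[0.0016, 0.0003, 0.0006, 0.1, 0.1, -1.4, -1],
[0.0030, 0.0008, 0.0006, 0.1, 0.1, -2.9, -1],
[0.0043, 0.0012, 0.0006, 0.1, 0.1, -4.4, -1],
[0.0052, 0.0040, -0.0003, -0.9, 0.4, -4.4, -1],
[0.0061, 0.0068, -0.0011, -1.9, 0.6, -4.4, -1],
[0.0069, 0.0096, -0.0020, -2.8, 0.9, -4.4, -1],
[0.0073, 0.0110, -0.0025, -3.3, 1.0, -4.4, -1],
```

View pics/scene4.png

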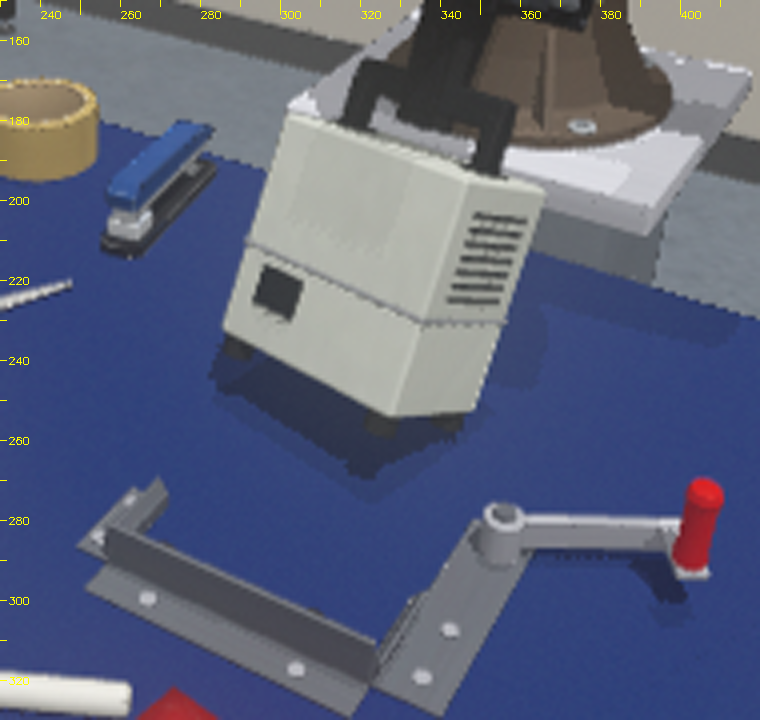

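Call:
{"method": "move_arm", "body": {
  "targets": [
    [0.0016,0.0003,0.0003,0.1,0.1,-1.4,-1],
    [0.003,0.0008,0.0003,0.1,0.1,-2.9,-1],
    [0.0043,0.0012,0.0003,0.1,0.1,-4.4,-1],
    [0.0052,0.004,-0.0006,-0.9,0.4,-4.4,-1],
    [0.0061,0.0068,-0.0015,-1.9,0.6,-4.4,-1],
    [0.0069,0.0096,-0.0024,-2.8,0.9,-4.4,-1],
    [0.0071,0.0103,-0.0028,-3,0.9,-4.4,-1],
    [0.0071,0.0103,-0.0028,-3,0.9,-4.4,-1]
  ]
}}

```text
t: 7.4
eef_pos: [448.6, 99.7, 165.7]
tcp_rot: [1.565, 1.13, -0.301]
ft_force: [-1.6, -2.7, 1.2]
opening: 0.169
```

```bash
sed -i "s/as_euler('ZYX',degrees=True)/as_euler('ZXY',degrees=True)/; s/-e\[1\],1/-e[2],1/; s/\"roll\",round(e\[2\]/\"roll\",round(e[1]/" plan.py; python3 look.py 5
python3 - <<'E'
from sw import *
go("L",[(-18.5,-1.5),(-18.5,-3),(-16,-3),(-13,-3),(-10,-3),(-7,-3),(-4,-3),(0,-3),(4,-3),(8,-3)],25.2)
E
```

```text
7.4 [448.6  99.7 165.7] F [-1.6 -2.7  1.2] M [-0.41  0.64 -0.34] 0.169 q [ 0.2   0.25  2.25 -0.69  0.32  1.11]
frame-rel: org [-116.2  -30.7   17.8] L [-136.1   32.8   -0.6] R [-170.1  -69.7   -0.4] LR [-62.2   8.3  36.1] RR [-96.3 -94.2  36.3] yaw -18.4 lean 25.2 roll -0.1
[0.0012, 0.0039, 0.0019, -1.3, 0.4, -0.1, -1],
[0.0025, 0.0081, 0.0031, -2.7, 0.9, -0.1, -1],
[0.0040, 0.0063, 0.0031, -2.8, 0.8, 2.4, -1],
[0.0060, 0.0042, 0.0031, -2.8, 0.7, 5.4, -1],
[0.0080, 0.0022, 0.0031, -2.8, 0.7, 8.4, -1],
[0.0102, 0.0003, 0.0031, -2.8, 0.6, 11.4, -1],
[0.0124, -0.0015, 0.0031, -2.8, 0.5, 14.4, -1],
[0.0156, -0.0037, 0.0031, -2.9, 0.4, 18.4, -1],
[0.0189, -0.0056, 0.0031, -2.9, 0.3, 22.4, -1],
[0.0223, -0.0073, 0.0031, -2.9, 0.2, 26.4, -1],
```

View pics/scene5.png

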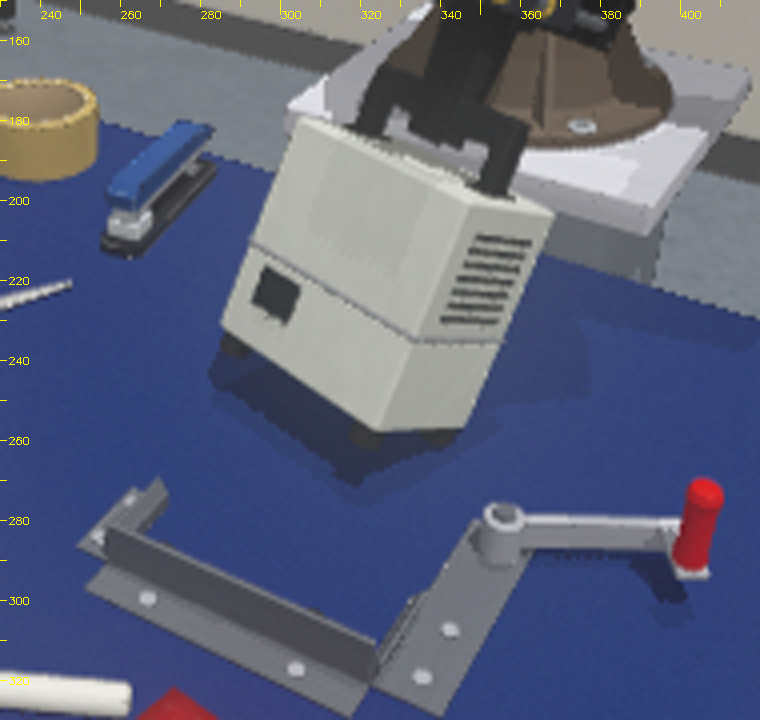

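Call:
{"method": "move_arm", "body": {
  "targets": [
    [0.0012,0.0039,0.0014,-1.3,0.4,-0.1,-1],
    [0.0025,0.0081,0.0026,-2.7,0.9,-0.1,-1],
    [0.004,0.0063,0.0026,-2.8,0.8,2.4,-1],
    [0.006,0.0042,0.0026,-2.8,0.7,5.4,-1],
    [0.008,0.0022,0.0026,-2.8,0.7,8.4,-1],
    [0.0102,0.0003,0.0026,-2.8,0.6,11.4,-1],
    [0.0124,-0.0015,0.0026,-2.8,0.5,14.4,-1],
    [0.0156,-0.0037,0.0026,-2.9,0.4,18.4,-1],
    [0.0189,-0.0056,0.0026,-2.9,0.3,22.4,-1],
    [0.0223,-0.0073,0.0026,-2.9,0.2,26.4,-1]
  ]
}}

```text
t: 8.5
eef_pos: [469.6, 92.7, 168.1]
tcp_rot: [1.448, 1.128, 0.031]
ft_force: [0.3, -0.1, -4.1]
opening: 0.164
```

```bash
cat >> look.py <<'E'
for n,b in (("scene",(230,150,420,330)),("top",(105,125,225,240))):
    c=load(f"{n}{k}.npz"); im=c["img"].copy()
    im=cv2.resize(im[b[1]:b[3],b[0]:b[2]],None,fx=4,fy=4,interpolation=cv2.INTER_CUBIC)
    def q(P): return ((proj(c,(U@np.r_[P,1])[:3])[0]+.5-[b[0],b[1]])*4).astype(int)
    for zz in (13,150):
        pts=np.array([q(P) for P in ((45,65,zz),(45,-65,zz),(-45,-65,zz),(-45,65,zz))]); cv2.polylines(im,[pts],True,(0,255,0),1)
    cv2.imwrite(f"pics/{n}{k}o.png",im)
E
python3 look.py 6
python3 - <<'E'
from sw import *
go("L",[(12,-3),(15,-3),(18,-3),(21,-3),(24,-3),(27,-3),(30,-3),(33,-3),(36,-3),(38,-3)],25.2)
E
```

```text
8.5 [469.6  92.7 168.1] F [ 0.3 -0.1 -4.1] M [0.14 0.46 0.02] 0.164 q [ 0.07  0.24  2.24 -0.07  0.21 -0.02]
frame-rel: org [-91.4 -15.4  20.4] L [-136.3   32.6   -0.7] R [-123.7  -74.5    5. ] LR [-59.2  43.6  35.8] RR [-46.6 -63.5  41.5] yaw 6.7 lean 25.2 roll -3.0
[0.0046, -0.0021, 0.0007, 0.0, -0.0, 5.4, -1],
[0.0073, -0.0031, 0.0007, 0.0, -0.0, 8.4, -1],
[0.0101, -0.0039, 0.0007, 0.0, -0.0, 11.4, -1],
[0.0128, -0.0045, 0.0007, 0.0, -0.0, 14.4, -1],
[0.0157, -0.0050, 0.0007, 0.0, -0.0, 17.4, -1],
[0.0185, -0.0054, 0.0007, 0.0, -0.0, 20.4, -1],
[0.0214, -0.0056, 0.0007, 0.0, -0.0, 23.4, -1],
[0.0242, -0.0057, 0.0007, 0.0, -0.0, 26.4, -1],
[0.0271, -0.0056, 0.0007, 0.0, -0.0, 29.4, -1],
[0.0290, -0.0054, 0.0007, 0.0, -0.0, 31.4, -1],
```

View pics/scene6o.png

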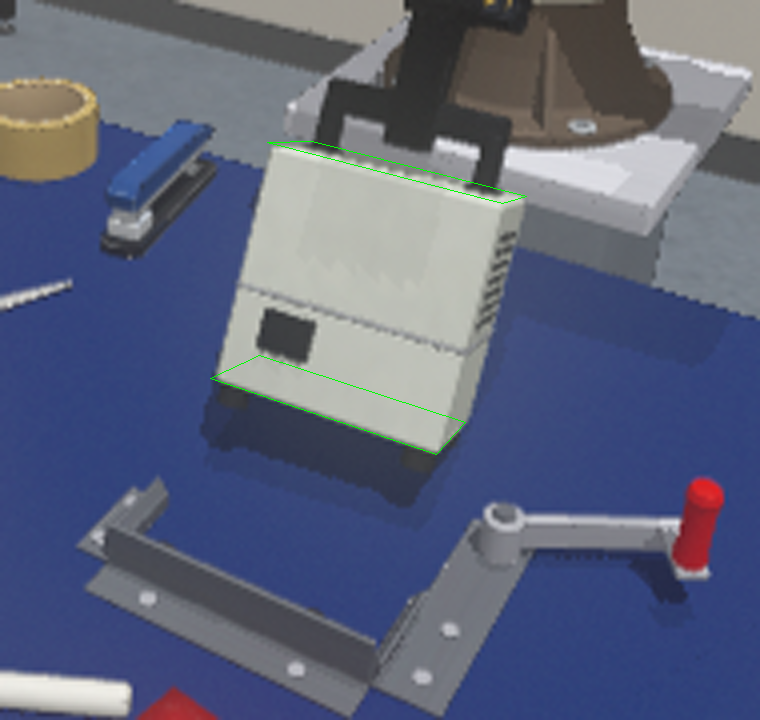

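View pics/top6o.png

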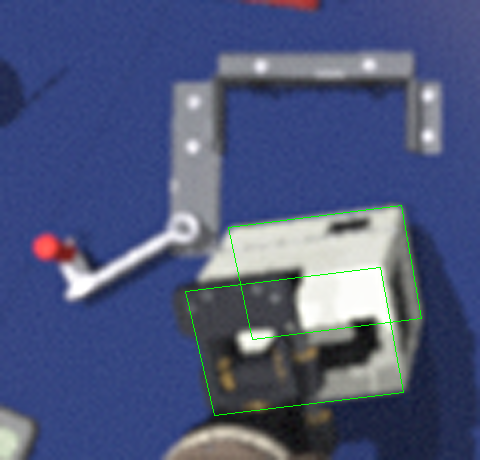

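Call:
{"method": "move_arm", "body": {
  "targets": [
    [0.0046,-0.0021,0.0003,0,0,5.4,-1],
    [0.0073,-0.0031,0.0003,0,0,8.4,-1],
    [0.0101,-0.0039,0.0003,0,0,11.4,-1],
    [0.0128,-0.0045,0.0003,0,0,14.4,-1],
    [0.0157,-0.005,0.0003,0,0,17.4,-1],
    [0.0185,-0.0054,0.0003,0,0,20.4,-1],
    [0.0214,-0.0056,0.0003,0,0,23.4,-1],
    [0.0242,-0.0057,0.0003,0,0,26.4,-1],
    [0.0271,-0.0056,0.0003,0,0,29.4,-1],
    [0.029,-0.0054,0.0003,0,0,31.4,-1]
  ]
}}

```text
t: 9.6
eef_pos: [498.1, 87.3, 168.1]
tcp_rot: [1.449, 1.131, 0.576]
ft_force: [1.5, -0.0, -2.1]
opening: 0.168
```

```bash
python3 look.py 7
python3 - <<'E'
from sw import *
go("L",[(38,-3),(38,-2),(38,-1),(38,0),(38,0)],25.2)
E
```

```text
9.6 [498.1  87.3 168.1] F [ 1.5 -0.  -2.1] M [-0.    0.29 -0.1 ] 0.168 q [-0.1   0.29  2.16  0.7   0.43 -1.4 ]
frame-rel: org [-73.9  14.5  20.1] L [-137.2   32.4   -0.8] R [-71.  -52.8   4.7] LR [-76.9  81.7  35.5] RR [-10.6  -3.4  41. ] yaw 37.9 lean 25.0 roll -3.0
[-0.0003, -0.0002, 0.0008, 0.1, -0.2, 0.2, -1],
[0.0015, -0.0025, -0.0000, 0.9, 0.5, 0.2, -1],
[0.0034, -0.0048, -0.0009, 1.6, 1.1, 0.2, -1],
[0.0052, -0.0070, -0.0018, 2.4, 1.7, 0.2, -1],
[0.0052, -0.0070, -0.0018, 2.4, 1.7, 0.2, -1],
```

View pics/scene7o.png

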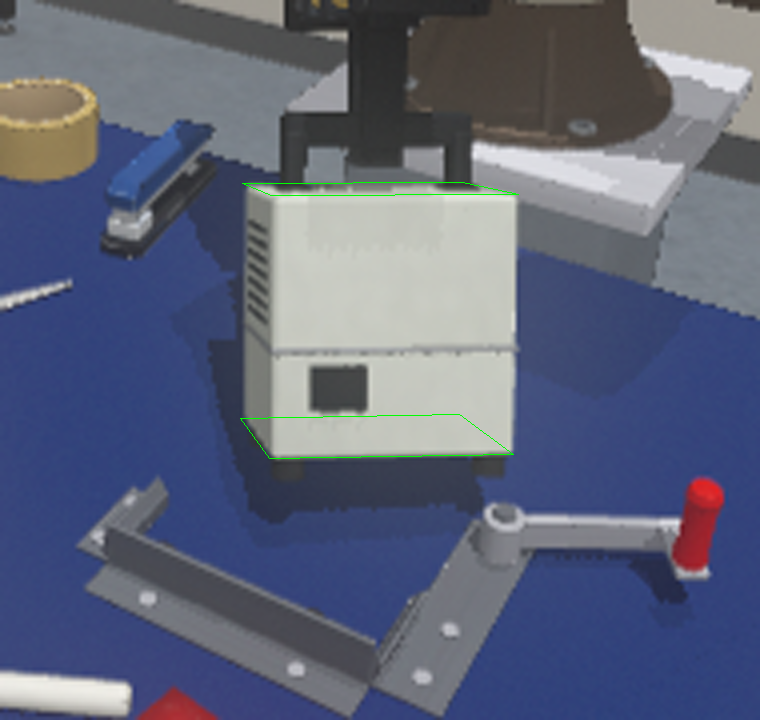

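Call:
{"method": "move_arm", "body": {
  "targets": [
    [0.0015,-0.0025,-0.0001,0.9,0.5,0.2,-1],
    [0.0034,-0.0048,-0.0011,1.6,1.1,0.2,-1],
    [0.0052,-0.007,-0.0021,2.4,1.7,0.2,-1],
    [0.0055,-0.0073,-0.0023,2.5,1.8,0.2,-1],
    [0.0055,-0.0073,-0.0023,2.5,1.8,0.2,-1]
  ]
}}

```text
t: 10.2
eef_pos: [503.6, 80.2, 165.8]
tcp_rot: [1.575, 1.129, 0.695]
ft_force: [-2.3, 1.5, -1.5]
opening: 0.171
```

```bash
python3 look.py 8
python3 - <<'E'
from sw import *
go("R",[(38,1.5),(38,3),(35,3),(31,3),(27,3),(23,3),(19,3),(15,3),(11,3),(7,3)],25.2)
E
```

```text
10.2 [503.6  80.2 165.8] F [-2.3  1.5 -1.5] M [-0.24  0.75  0.14] 0.171 q [-0.15  0.31  2.14  0.73  0.5  -1.45]
frame-rel: org [-73.1  14.2  18. ] L [-137.1   32.6   -0.2] R [-70.3 -52.3  -0.4] LR [-75.9  80.6  36.5] RR [-9.2 -4.3 36.3] yaw 38.2 lean 25.3 roll 0.1
[0.0029, -0.0029, 0.0017, 1.1, 1.0, -0.2, -1],
[0.0057, -0.0063, 0.0029, 2.2, 1.9, -0.2, -1],
[0.0066, -0.0036, 0.0029, 2.3, 1.9, -3.2, -1],
[0.0080, -0.0000, 0.0029, 2.3, 1.8, -7.2, -1],
[0.0096, 0.0034, 0.0029, 2.4, 1.7, -11.2, -1],
[0.0115, 0.0068, 0.0029, 2.5, 1.6, -15.2, -1],
[0.0135, 0.0099, 0.0029, 2.5, 1.5, -19.2, -1],
[0.0159, 0.0130, 0.0029, 2.6, 1.5, -23.2, -1],
[0.0184, 0.0158, 0.0029, 2.6, 1.4, -27.2, -1],
[0.0211, 0.0185, 0.0029, 2.7, 1.3, -31.2, -1],
```

Call:
{"method": "move_arm", "body": {
  "targets": [
    [0.0029,-0.0029,0.0013,1.1,1,-0.2,-1],
    [0.0057,-0.0063,0.0025,2.2,1.9,-0.2,-1],
    [0.0066,-0.0036,0.0025,2.3,1.9,-3.2,-1],
    [0.008,0,0.0025,2.3,1.8,-7.2,-1],
    [0.0096,0.0034,0.0025,2.4,1.7,-11.2,-1],
    [0.0115,0.0068,0.0025,2.5,1.6,-15.2,-1],
    [0.0135,0.0099,0.0025,2.5,1.5,-19.2,-1],
    [0.0159,0.013,0.0025,2.6,1.5,-23.2,-1],
    [0.0184,0.0158,0.0025,2.6,1.4,-27.2,-1],
    [0.0211,0.0185,0.0025,2.7,1.3,-31.2,-1]
  ]
}}

```text
t: 11.3
eef_pos: [524.8, 99.1, 168.4]
tcp_rot: [1.694, 1.127, 0.256]
ft_force: [0.3, -1.2, -5.7]
opening: 0.167
```

```bash
python3 look.py 9
python3 - <<'E'
from sw import *
go("R",[(4,3),(0,3),(-4,3),(-7,3),(-10,3),(-12,3),(-13,3),(-13,3)],25.2)
E
```

```text
11.3 [524.8  99.1 168.4] F [ 0.3 -1.2 -5.7] M [-0.63  0.86 -0.09] 0.167 q [ 0.01  0.31  2.13  0.37  0.29 -0.46]
frame-rel: org [-37.8   5.2  20.8] L [-82.9  55.1   5.3] R [-70.1 -52.   -0.4] LR [-5.5 62.4 41.9] RR [  7.4 -44.7  36.2] yaw 6.8 lean 25.2 roll 3.0
[0.0022, 0.0020, 0.0005, -0.0, 0.0, -3.0, -1],
[0.0052, 0.0043, 0.0005, -0.0, 0.0, -7.0, -1],
[0.0084, 0.0064, 0.0005, -0.0, 0.0, -11.0, -1],
[0.0108, 0.0078, 0.0005, -0.0, 0.0, -14.0, -1],
[0.0134, 0.0091, 0.0005, -0.0, 0.0, -17.0, -1],
[0.0151, 0.0099, 0.0005, -0.0, 0.0, -19.0, -1],
[0.0160, 0.0103, 0.0005, -0.0, 0.0, -20.0, -1],
[0.0160, 0.0103, 0.0005, -0.0, 0.0, -20.0, -1],
```

View pics/scene9o.png

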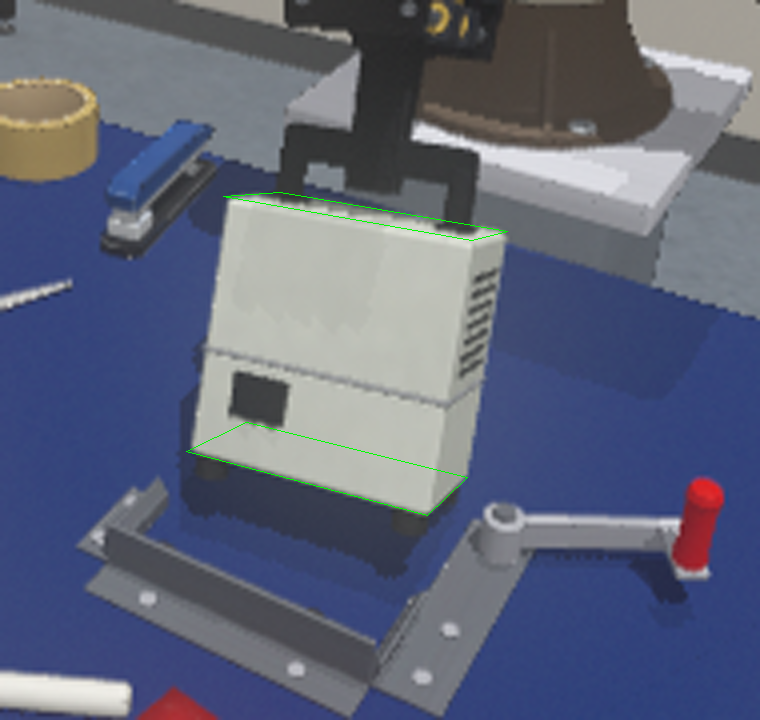

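Call:
{"method": "move_arm", "body": {
  "targets": [
    [0.0022,0.002,0.0001,0,0,-3,-1],
    [0.0052,0.0043,0.0001,0,0,-7,-1],
    [0.0084,0.0064,0.0001,0,0,-11,-1],
    [0.0108,0.0078,0.0001,0,0,-14,-1],
    [0.0134,0.0091,0.0001,0,0,-17,-1],
    [0.0151,0.0099,0.0001,0,0,-19,-1],
    [0.016,0.0103,0.0001,0,0,-20,-1],
    [0.016,0.0103,0.0001,0,0,-20,-1]
  ]
}}

```text
t: 12.2
eef_pos: [540.5, 109.1, 168.3]
tcp_rot: [1.692, 1.129, -0.09]
ft_force: [0.8, 0.2, -3.9]
opening: 0.168
```

```bash
python3 look.py 10
python3 - <<'E'
from sw import *
go("R",[(-13,2),(-13,1),(-13,0),(-13,-.1)],25.2)
E
```

```text
12.2 [540.5 109.1 168.3] F [ 0.8  0.2 -3.9] M [-0.19  0.79  0.11] 0.168 q [ 0.12  0.34  2.08 -0.31  0.31  0.61]
frame-rel: org [-20.6  -9.2  20.5] L [-46.3  53.    5.1] R [-70.4 -52.2  -0.5] LR [29.1 33.8 41.6] RR [  5.1 -71.4  36. ] yaw -12.9 lean 25.1 roll 3.0
[0.0006, 0.0029, -0.0004, -1.0, 0.2, -0.1, -1],
[0.0012, 0.0058, -0.0012, -2.0, 0.4, -0.1, -1],
[0.0017, 0.0086, -0.0021, -2.9, 0.6, -0.1, -1],
[0.0018, 0.0089, -0.0022, -3.0, 0.6, -0.1, -1],
```

View pics/scene10o.png

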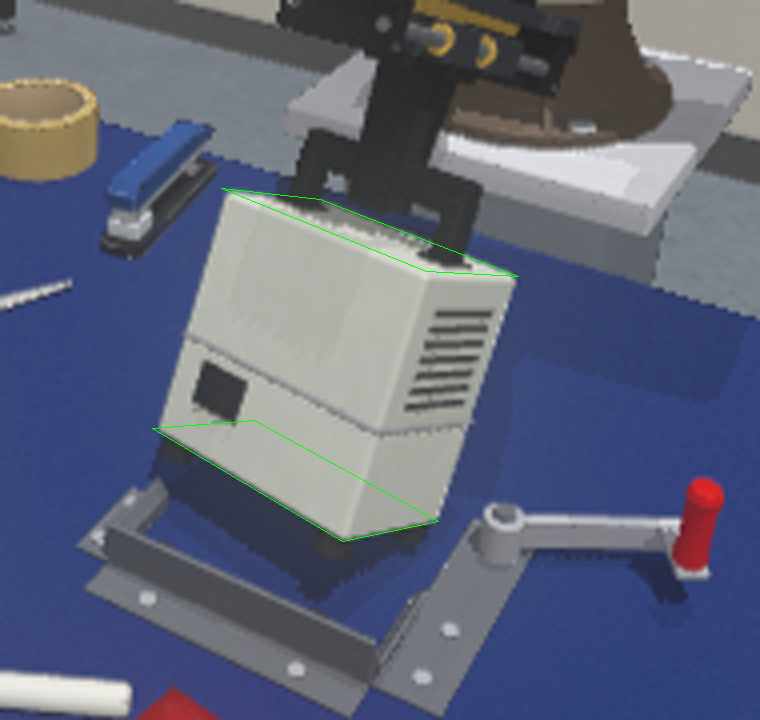

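View pics/top10o.png

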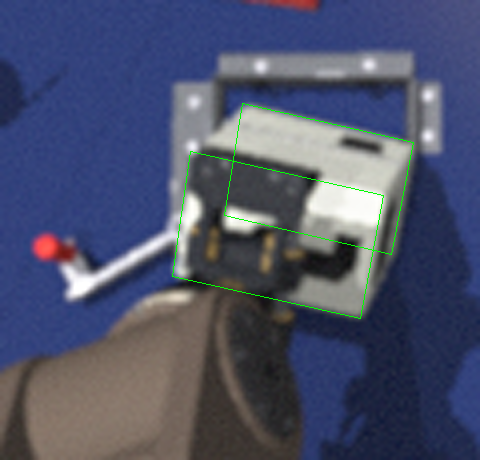

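Call:
{"method": "move_arm", "body": {
  "targets": [
    [0.0006,0.0029,-0.0006,-1,0.2,-0.1,-1],
    [0.0012,0.0058,-0.0015,-2,0.4,-0.1,-1],
    [0.0017,0.0086,-0.0024,-2.9,0.6,-0.1,-1],
    [0.0018,0.0089,-0.0025,-3,0.6,-0.1,-1],
    [0.0018,0.0089,-0.0025,-3,0.6,-0.1,-1]
  ]
}}

```text
t: 12.8
eef_pos: [542.3, 117.9, 165.9]
tcp_rot: [1.569, 1.131, -0.204]
ft_force: [-0.3, -1.4, -4.2]
opening: 0.166
```

```bash
python3 look.py 11
python3 - <<'E'
from sw import *
go("L",[(-13,-1.5),(-13,-3),(-11,-3),(-9,-3),(-7,-3),(-5,-3),(-3,-3),(-1,-3),(0,-3),(0,-3)],25.2)
E
```

```text
12.8 [542.3 117.9 165.9] F [-0.3 -1.4 -4.2] M [-0.29  0.82 -0.16] 0.166 q [ 0.17  0.36  2.05 -0.47  0.35  0.78]
frame-rel: org [-20.3  -8.3  18. ] L [-46.   53.1  -0.3] R [-70.5 -52.1  -0.3] LR [29.8 35.5 36.3] RR [  5.4 -69.7  36.3] yaw -13.1 lean 25.2 roll -0.0
[0.0009, 0.0041, 0.0016, -1.4, 0.3, 0.1, -1],
[0.0018, 0.0084, 0.0029, -2.9, 0.6, 0.1, -1],
[0.0032, 0.0071, 0.0029, -2.9, 0.5, 2.1, -1],
[0.0046, 0.0058, 0.0029, -2.9, 0.5, 4.1, -1],
[0.0060, 0.0046, 0.0029, -2.9, 0.4, 6.1, -1],
[0.0075, 0.0034, 0.0029, -2.9, 0.4, 8.1, -1],
[0.0091, 0.0022, 0.0029, -3.0, 0.3, 10.1, -1],
[0.0106, 0.0011, 0.0029, -3.0, 0.3, 12.1, -1],
[0.0114, 0.0006, 0.0029, -3.0, 0.3, 13.1, -1],
[0.0114, 0.0006, 0.0029, -3.0, 0.3, 13.1, -1],
```

Call:
{"method": "move_arm", "body": {
  "targets": [
    [0.0009,0.0041,0.0011,-1.4,0.3,0.1,-1],
    [0.0018,0.0084,0.0024,-2.9,0.6,0.1,-1],
    [0.0032,0.0071,0.0024,-2.9,0.5,2.1,-1],
    [0.0046,0.0058,0.0024,-2.9,0.5,4.1,-1],
    [0.006,0.0046,0.0024,-2.9,0.4,6.1,-1],
    [0.0075,0.0034,0.0024,-2.9,0.4,8.1,-1],
    [0.0091,0.0022,0.0024,-3,0.3,10.1,-1],
    [0.0106,0.0011,0.0024,-3,0.3,12.1,-1],
    [0.0114,0.0006,0.0024,-3,0.3,13.1,-1],
    [0.0114,0.0006,0.0024,-3,0.3,13.1,-1]
  ]
}}

```text
t: 13.9
eef_pos: [554.0, 118.3, 168.4]
tcp_rot: [1.448, 1.128, -0.087]
ft_force: [0.8, 0.8, -5.1]
opening: 0.166
```

```bash
python3 look.py 12
python3 - <<'E'
from sw import *
go("L",[(0,-2),(0,-1),(0,0),(0,0)],25.2)
from cell import read_camera
c=read_camera("wrist"); cv2.imwrite("pics/w12.png",c["img"])
E
```

```text
13.9 [554.  118.3 168.4] F [ 0.8  0.8 -5.1] M [0.28 0.8  0.08] 0.166 q [ 0.14  0.36  2.04 -0.31  0.32  0.38]
frame-rel: org [-6.8 -0.1 20.6] L [-45.7  52.8  -0.5] R [-45.8 -55.    5.2] LR [32.1 54.7 36.1] RR [ 32.1 -53.1  41.8] yaw -0.0 lean 25.2 roll -3.0
[0.0001, -0.0030, -0.0004, 1.0, 0.0, 0.0, -1],
[0.0002, -0.0060, -0.0012, 2.0, 0.0, 0.0, -1],
[0.0002, -0.0089, -0.0022, 3.0, 0.1, 0.0, -1],
[0.0002, -0.0089, -0.0022, 3.0, 0.1, 0.0, -1],
```

View pics/scene12o.png

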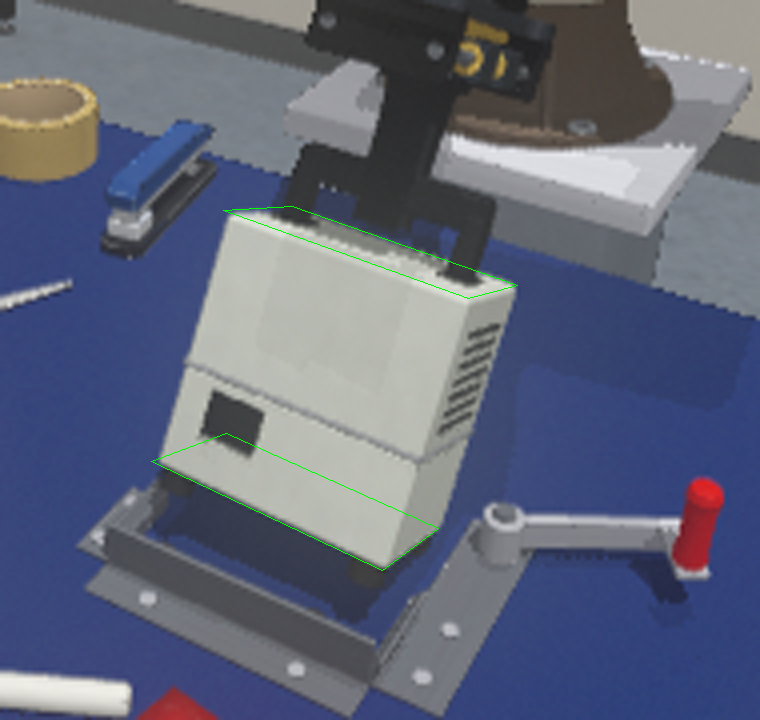

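View pics/top12o.png

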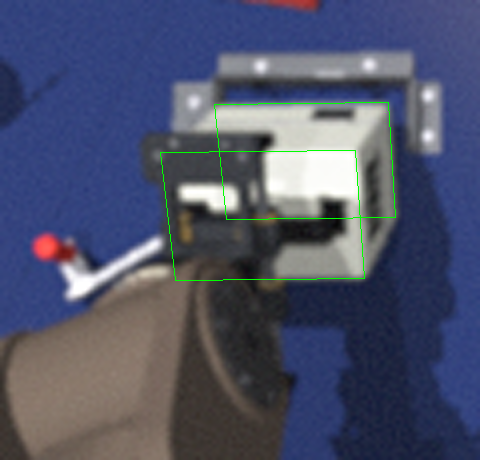

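View pics/w12.png

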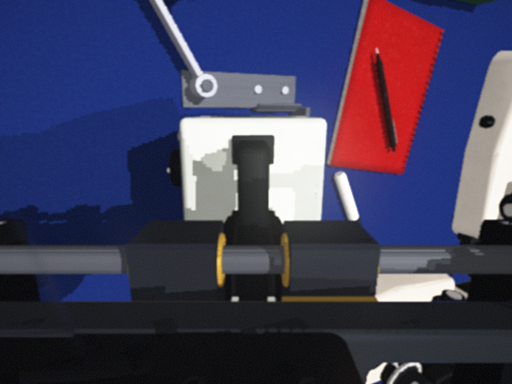

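Call:
{"method": "move_arm", "body": {
  "targets": [
    [0.0001,-0.003,-0.0006,1,0,0,-1],
    [0.0002,-0.006,-0.0015,2,0,0,-1],
    [0.0002,-0.0089,-0.0025,3,0.1,0,-1],
    [0.0002,-0.0089,-0.0025,3,0.1,0,-1],
    [0.0002,-0.0089,-0.0025,3,0.1,0,-1]
  ]
}}

```text
t: 14.55
eef_pos: [554.1, 109.8, 166.0]
tcp_rot: [1.568, 1.131, 0.022]
ft_force: [1.1, 0.4, -4.2]
opening: 0.17
```

```bash
python3 look.py 13
python3 - <<'E'
from h import *
c=load("scene13.npz"); crop(c["img"],240,190,380,330,5,"pics/s13z.png")
c=load("top13.npz"); crop(c["img"],135,130,225,205,8,"pics/t13z.png")
E
```

```text
14.55 [554.1 109.8 166. ] F [ 1.1  0.4 -4.2] M [0.13 0.75 0.06] 0.17 q [ 0.09  0.36  2.06 -0.1   0.29  0.16]
frame-rel: org [-7.  -1.1 18. ] L [-45.9  52.9  -0.3] R [-45.9 -55.1  -0.2] LR [31.9 52.9 36.2] RR [ 31.9 -55.1  36.4] yaw -0.0 lean 25.2 roll -0.1
```

View pics/s13z.png

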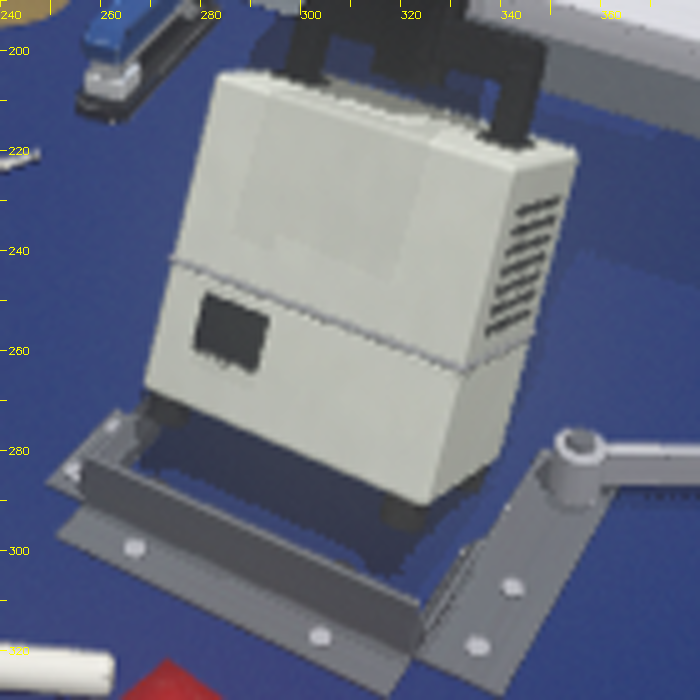

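View pics/t13z.png

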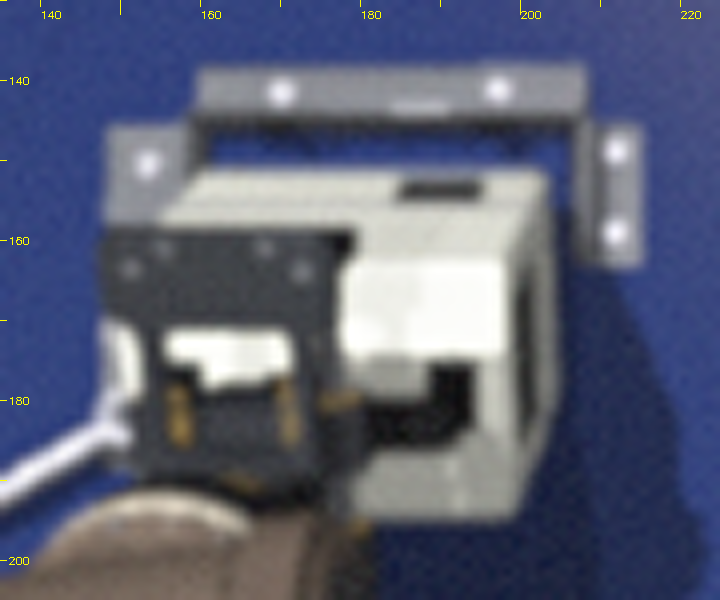

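```bash
cat > m2.py <<'E'
from plan import *
from scipy.optimize import least_squares
s=load("scene13.npz");t=load("top13.npz")
S=lambda a,b:np.array([240+(a+.5)/5-.5,190+(b+.5)/5-.5])
T=lambda a,b:np.array([135+(a+.5)/8-.5,130+(b+.5)/8-.5])
so=[(s,S(217,73),(45,-65,150)),(s,S(514,167),(45,65,150)),(s,S(578,153),(-45,65,150)),(s,S(428,506),(45,65,13)),(s,S(144,387),(45,-65,13)),(s,S(498,459),(-45,65,13))]
to=[(t,T(202,170),(45,65,13)),(t,T(550,170),(45,-65,13)),(t,T(508,258),(45,-65,150)),(t,T(518,521),(-45,-65,150))]
def fit(o):
    def f(p):
        U=pose([p[0],p[1],0],[-43,0,0],p[2],p[3],0)
        return np.concatenate([proj(c,(U@np.r_[P,1])[:3])[0]-px for c,px,P in o])
    r=least_squares(f,[588,111,1.4,25],x_scale=[10,10,3,3]);print(np.round(r.x,2));print(np.round(r.fun.reshape(-1,2),1).tolist())
    U=pose([r.x[0],r.x[1],0],[-43,0,0],r.x[2],0,0); print("origin if level",U[:3,3])
fit(so);fit(to)
U,_=unit(); e=(U@np.r_[-43,0,0,1])[:3]; print("tool est front mid",e)
E
python3 m2.py
```

```text
[584.65 112.28   1.68  24.89]
[[-1.0, -0.5], [0.6, -0.5], [1.0, -0.8], [-0.2, 0.8], [-1.2, 0.1], [0.6, -0.1]]
origin if level [627.63115243 113.53629044   0.        ]
[583.27 108.24   1.35  24.39]
[[-0.0, 0.1], [0.1, 0.0], [-0.1, 0.3], [0.0, -0.4]]
origin if level [626.25397937 109.25231296   0.        ]
tool est front mid [ 5.84715386e+02  1.10662144e+02 -2.79252055e-01]
```

Run:
```python
from plan import *
U,_=unit(); P=(U@np.r_[-43,0,0,1])[:3]; P[2]=0
rows([pose(P,[-43,0,0],np.degrees(FY),l,0) for l in (22,18,14,10,7,4,2,1,0,0)])
```

```text
[0.0092, 0.0000, 0.0017, -0.0, 3.2, -0.0, -1],
[0.0210, 0.0003, 0.0028, -0.1, 7.2, -0.0, -1],
[0.0328, 0.0006, 0.0031, -0.2, 11.2, -0.0, -1],
[0.0446, 0.0009, 0.0025, -0.3, 15.2, -0.0, -1],
[0.0534, 0.0011, 0.0016, -0.4, 18.2, -0.0, -1],
[0.0621, 0.0014, 0.0001, -0.5, 21.2, -0.0, -1],
[0.0679, 0.0015, -0.0011, -0.5, 23.2, -0.0, -1],
[0.0707, 0.0016, -0.0017, -0.5, 24.2, -0.0, -1],
[0.0736, 0.0017, -0.0025, -0.6, 25.2, -0.0, -1],
[0.0736, 0.0017, -0.0025, -0.6, 25.2, -0.0, -1],
```

Call:
{"method": "move_arm", "body": {
  "targets": [
    [0.0092,0,0.0013,0,3.2,0,-1],
    [0.021,0.0003,0.0024,-0.1,7.2,0,-1],
    [0.0328,0.0006,0.0027,-0.2,11.2,0,-1],
    [0.0446,0.0009,0.0022,-0.3,15.2,0,-1],
    [0.0534,0.0011,0.0013,-0.4,18.2,0,-1],
    [0.0621,0.0014,-0.0001,-0.5,21.2,0,-1],
    [0.0679,0.0015,-0.0013,-0.5,23.2,0,-1],
    [0.0707,0.0016,-0.0019,-0.5,24.2,0,-1],
    [0.0736,0.0017,-0.0026,-0.6,25.2,0,-1],
    [0.0736,0.0017,-0.0026,-0.6,25.2,0,-1]
  ]
}}

```text
t: 15.65
eef_pos: [628.1, 111.3, 163.5]
tcp_rot: [-0.021, 1.57, -1.566]
ft_force: [0.5, -2.4, -0.4]
opening: 0.166
```

```bash
python3 look.py 14
```

```text
15.65 [628.1 111.3 163.5] F [ 0.5 -2.4 -0.4] M [-0.32 -0.05 -0.08] 0.166 q [ 0.07  0.56  1.58 -0.    1.    0.05]
frame-rel: org [-2.5 -1.3  0. ] L [-45.5  52.7  -0. ] R [-45.5 -55.3   0.1] LR [40.5 52.7 -0. ] RR [ 40.5 -55.3   0.1] yaw 0.0 lean -0.0 roll -0.0
```

View pics/scene14o.png

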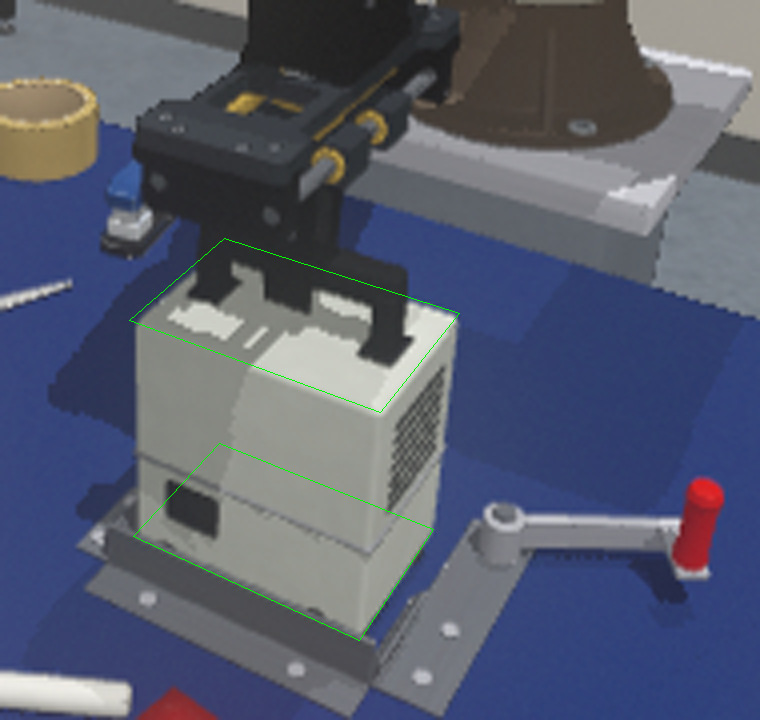

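View pics/top14o.png

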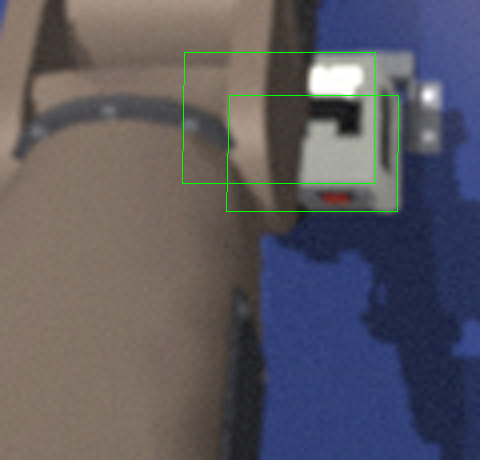

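Call:
{"method": "move_arm", "body": {
  "targets": [
    [0,0,0,0,0,0,0],
    [0,0,0,0,0,0,0],
    [0,0,0,0,0,0,0],
    [0,0,0,0,0,0,0],
    [0,0,0,0,0,0,0],
    [0,0,0,0,0,0,0],
    [0,0,0,0,0,0,0],
    [0,0,0,0,0,0,0]
  ]
}}

```text
t: 16.55
eef_pos: [627.7, 111.4, 163.3]
tcp_rot: [-1.359, 1.57, -2.905]
ft_force: [0.4, 0.3, 0.1]
opening: 0.501
```

Call:
{"method": "move_arm", "body": {
  "targets": [
    [0,0,0.01,0,0,0,0],
    [0,0,0.03,0,0,0,0],
    [0,0,0.06,0,0,0,0],
    [0,0,0.1,0,0,0,0],
    [-0.03,0,0.12,0,0,0,0],
    [-0.07,0.02,0.13,0,0,0,0],
    [-0.11,0.05,0.13,0,0,0,0],
    [-0.13,0.08,0.13,0,0,0,0],
    [-0.13,0.08,0.13,0,0,0,0]
  ]
}}

```text
t: 17.45
eef_pos: [495.4, 193.9, 294.9]
tcp_rot: [2.345, 1.57, 0.803]
ft_force: [0.5, 0.9, -0.5]
opening: 0.498
```

Run:
```python
from h import *
from cell import read_camera
s,p,r=st(); print(s["t"],np.round(p,1),np.round(s["joints"],2),s["opening"],np.round(s["ft_force"],1))
c=read_camera("wrist"); np.savez("wrist15.npz",pos=p,rot=r.as_matrix(),**c); cv2.imwrite("pics/w15.png",c["img"])
c=read_camera("scene"); np.savez("scene15.npz",**c); crop(c["img"],230,150,420,330,4,"pics/s15.png")
c=read_camera("top"); np.savez("top15.npz",**c); crop(c["img"],105,125,225,230,6,"pics/t15.png")
```

```text
17.45 [495.4 193.9 294.9] [0.25 0.28 1.67 0.   1.19 0.22] 0.4981619289924449 [ 0.5  0.9 -0.5]
```

View pics/w15.png

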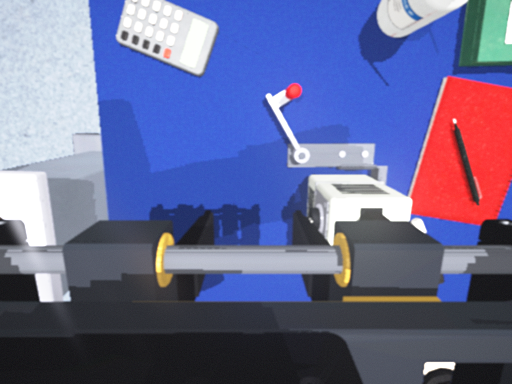

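View pics/s15.png

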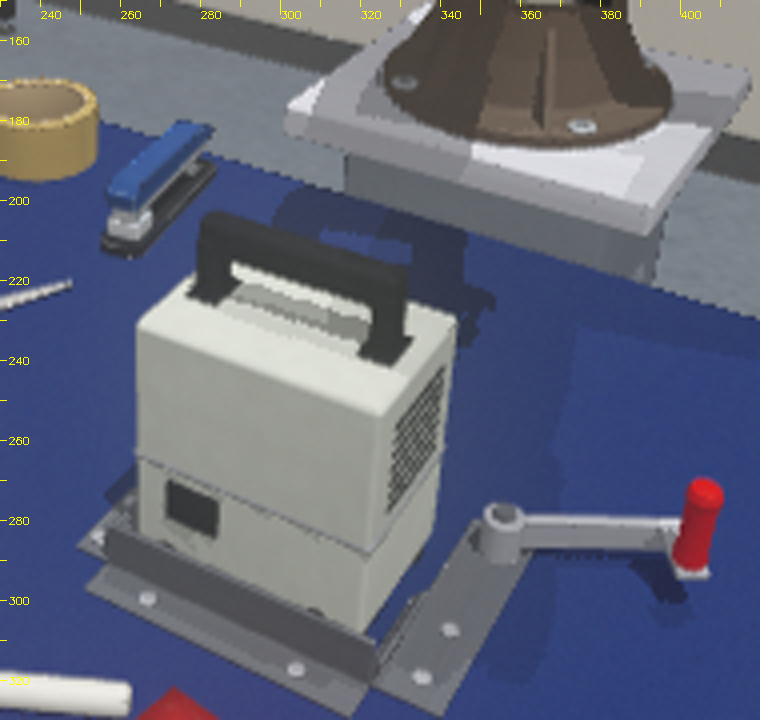

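View pics/t15.png

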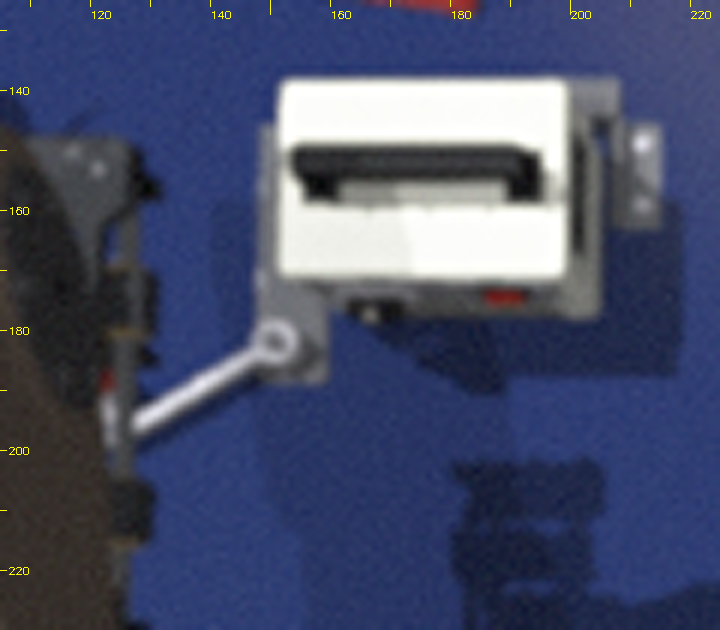

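```bash
python3 - <<'E' | tail -4
import m0
t=m0.t;T=m0.T;s=m0.s;S4=lambda a,b:m0.np.array([230+(a+.5)/4-.5,150+(b+.5)/4-.5])
m0.fit([(t,T(280,80),(45,65,150)),(t,T(567,79),(45,-65,150)),(t,T(277,276),(-45,65,150)),(t,T(567,276),(-45,-65,150))],[630,110,0])
m0.fit([(s,S4(137,325),(45,-65,150)),(s,S4(380,417),(45,65,150)),(s,S4(456,317),(-45,65,150)),(s,S4(360,633),(45,65,13))],[630,110,0])
E
```

```text
[6.276467e+02 1.095274e+02 2.770000e-02] 1.5888196961626775
[[0.1, 0.1], [0.1, 0.0], [0.0, 0.1], [-0.2, -0.2]]
[6.283696e+02 1.120791e+02 2.890000e-02] 1.6572341072476873
[[-1.7, -0.9], [0.4, -1.0], [1.0, -0.9], [0.2, 1.9]]
```

```bash
cat > kp.py <<'E'
from plan import *
H=np.array([567.2,206.2]); RAD=89.5; A0=np.radians(-108.2)+FY
def kn(theta): a=A0-theta; return H+RAD*np.array([np.cos(a),np.sin(a)])
def tR(h,tau):
    return R.from_euler('ZY',[h,-tau],degrees=True)*R.from_matrix(np.column_stack([[0,0,-1],[0,1,0],[1,0,0]]))
def X(g,h,tau): r=tR(h,tau); return T4(r,np.asarray(g)+r.apply([19,0,0]))
def krows(Xs,hand,Tt=None):
    Tt=tool()[0] if Tt is None else Tt
    for x in Xs:
        d=(x[:3,3]-Tt[:3,3])/1000; w=R.from_matrix(x[:3,:3]@Tt[:3,:3].T).as_rotvec(degrees=True)
        print("[%.4f, %.4f, %.4f, %.1f, %.1f, %.1f, %g],"%(*d,*w,hand))
def gp():
    Tt,s=tool(); return (Tt@[-19,0,0,1])[:3],s
E
python3 - <<'E'
from kp import *
print(kn(2.585),kn(0),kn(1.57))
krows([X([544.5,291.3,150],15,0),X([544.5,291.3,130],15,20)],0)
Tt,s=tool(); a=X([544.5,291.3,130],15,20);
E
```

```text
[543.85045613 292.60051389] [541.38010101 120.50529295] [481.48475905 231.95164981]
[0.0464, 0.1000, -0.1629, -0.0, 0.0, 103.5, 0],
[0.0527, 0.1016, -0.1818, -13.8, -18.4, 102.3, 0],
```

Call:
{"method": "move_arm", "body": {
  "targets": [
    [0,0.01,0,0,0,8.5,0],
    [0.005,0.02,0,0,0,17,0],
    [0.01,0.03,0,0,0,25.5,0],
    [0.015,0.04,-0.01,0,0,34,0],
    [0.02,0.05,-0.02,0,0,42.5,0],
    [0.025,0.06,-0.04,0,0,51,0],
    [0.03,0.07,-0.06,0,0,59.5,0],
    [0.035,0.08,-0.08,0,0,68,0],
    [0.04,0.09,-0.1,0,0,76.5,0],
    [0.046,0.1,-0.12,0,0,85,0]
  ]
}}

```text
t: 18.6
eef_pos: [544.9, 290.8, 172.2]
tcp_rot: [-1.776, 1.57, -1.833]
ft_force: [0.4, 0.2, -1.6]
opening: 0.496
```

Run:
```python
from kp import *
Tt,s=tool(); print(s["t"],np.round(s["joints"],2),np.round(Tt[:3,3],1))
krows([X([544.5,291.3,150],15,10),X([544.5,291.3,145],15,20)],-0.2)
```

```text
18.6 [ 0.38  0.52  1.62 -0.    0.99 -1.13] [544.9 290.8 172.2]
[0.0028, 0.0014, -0.0409, 1.1, -10.0, 18.2, -0.2],
[0.0059, 0.0022, -0.0451, 2.1, -20.0, 18.1, -0.2],
```

Call:
{"method": "move_arm", "body": {
  "targets": [
    [0.001,0.0005,-0.015,0.3,-5,6,0],
    [0.0028,0.0014,-0.035,1.1,-10,13,0],
    [0.004,0.002,-0.045,1.6,-15,18,0],
    [0.0059,0.0022,-0.045,2.1,-20,18.1,0],
    [0.0059,0.0022,-0.045,2.1,-20,18.1,0],
    [0.0059,0.0022,-0.045,2.1,-20,18.1,0]
  ]
}}

```text
t: 19.2
eef_pos: [550.5, 293.1, 128.5]
tcp_rot: [0.005, 1.223, 0.261]
ft_force: [0.6, 0.5, 0.1]
opening: 0.502
```

Run:
```python
from kp import *
from cell import read_camera
Tt,s=tool(); print(s["t"],np.round(s["joints"],2),np.round(Tt[:3,3],1),np.round(gp()[0],1))
c=read_camera("wrist"); np.savez("wrist16.npz",T=Tt,**c);cv2.imwrite("pics/w16.png",c["img"])
c["cam_to_world"]=Tt@c["mount"]; print(proj(c,[[544.5,291.3,75],[544.5,291.3,27]]))
```

```text
19.2 [ 0.4   0.5   1.89 -0.12  0.41 -1.32] [550.5 293.1 128.5] [544.2 291.4 146.4]
[[251.89403509 173.71894788]
 [251.92697153 145.59477074]]
```

View pics/w16.png

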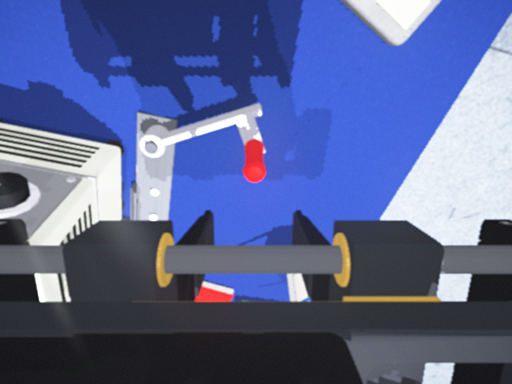

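Run:
```python
from kp import *
krows([X([544.0,292.7,z],15,t) for z,t in ((125,17),(100,14),(75,12),(55,12))],0)
```

```text
[-0.0014, 0.0008, -0.0219, -0.9, 2.8, 0.3, 0],
[-0.0023, 0.0006, -0.0471, -1.6, 5.7, 0.3, 0],
[-0.0029, 0.0004, -0.0723, -2.1, 7.7, 0.3, 0],
[-0.0029, 0.0004, -0.0923, -2.1, 7.7, 0.3, 0],
```

Call:
{"method": "move_arm", "body": {
  "targets": [
    [-0.0014,0.0008,-0.0219,-0.9,2.8,0.3,0],
    [-0.0023,0.0006,-0.0471,-1.6,5.7,0.3,0],
    [-0.0029,0.0004,-0.0723,-2.1,7.7,0.3,0],
    [-0.0029,0.0004,-0.0923,-2.1,7.7,0.3,0],
    [-0.0029,0.0004,-0.0923,-2.1,7.7,0.3,-0.3],
    [-0.0029,0.0004,-0.0923,-2.1,7.7,0.3,-0.45],
    [-0.0029,0.0004,-0.0923,-2.1,7.7,0.3,-0.5],
    [-0.0029,0.0004,-0.0923,-2.1,7.7,0.3,-0.6],
    [-0.0029,0.0004,-0.0923,-2.1,7.7,0.3,-0.6],
    [-0.0029,0.0004,-0.0923,-2.1,7.7,0.3,-0.6]
  ]
}}

```text
t: 20.25
eef_pos: [546.8, 294.2, 36.6]
tcp_rot: [0.005, 1.36, 0.268]
ft_force: [0.5, 0.1, 0.3]
opening: 0.2
```

Run:
```python
from kp import *
from cell import read_camera
Tt,s=tool(); print(s["t"],np.round(s["joints"],2),np.round(Tt[:3,3],1),np.round(gp()[0],1),s["opening"],np.round(s["ft_force"],1))
c=read_camera("wrist"); np.savez("wrist17.npz",T=Tt,**c);crop(c["img"],150,100,350,250,4,"pics/w17.png")
c=read_camera("scene"); crop(c["img"],300,130,460,300,4,"pics/s17.png")
```

```text
20.25 [ 0.4   0.66  1.87 -0.07  0.41 -1.37] [546.8 294.2  36.6] [543.  293.1  55.2] 0.19975607186283528 [0.5 0.1 0.3]
```

View pics/w17.png

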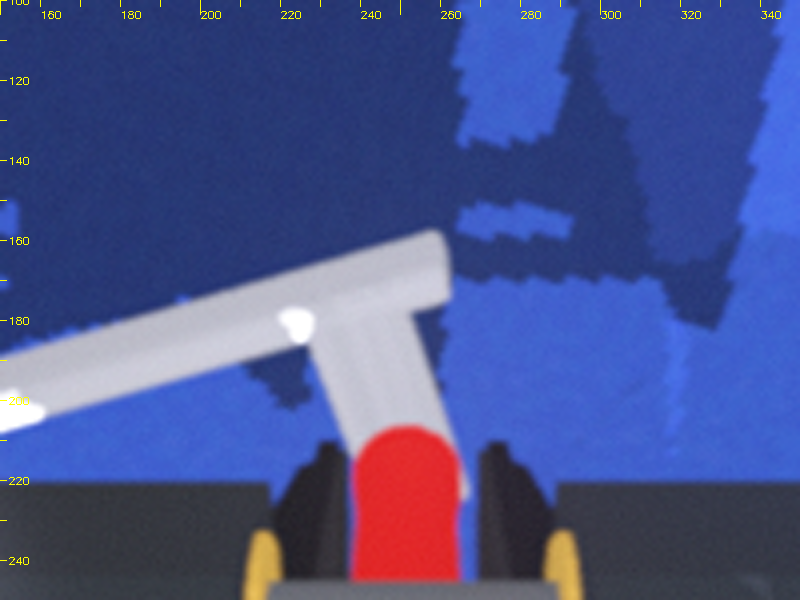

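View pics/s17.png

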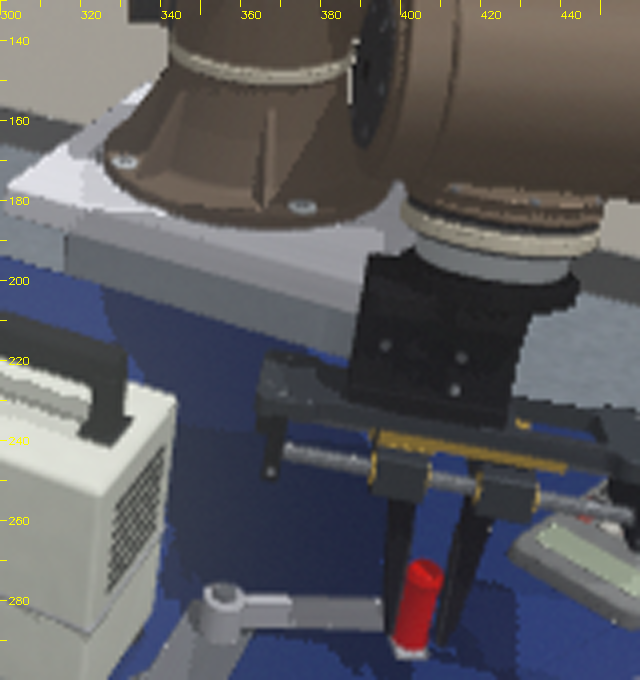

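Call:
{"method": "move_arm", "body": {
  "targets": [
    [0,-0.001,0,0,0,0,-1],
    [0,-0.001,0,0,0,0,-1],
    [0,-0.001,0,0,0,0,-1],
    [0,-0.001,0,0,0,0,-1]
  ]
}}

```text
t: 20.75
eef_pos: [546.9, 293.3, 36.3]
tcp_rot: [0.005, 1.36, 0.268]
ft_force: [-0.1, 2.2, 3.1]
opening: 0.167
```

Run:
```python
from kp import *
g,s=gp(); print(s["t"],np.round(g,1),s["opening"],np.round(s["ft_force"],1))
d=g[:2]-H; print(np.hypot(*d), A0-np.arctan2(d[1],d[0])+2*np.pi)
```

```text
20.75 [543.  292.2  54.8] 0.16650048026392222 [-0.1  2.2  3.1]
89.33260645535876 2.57515770964814
```

```bash
cat >> kp.py <<'E'
def arc(ths,taus,h=15,hand=-1,z=55):
    g,s=gp(); d=g[:2]-H; th=(A0-np.arctan2(d[1],d[0]))%(2*np.pi); off=g[:2]-kn(th)
    print("t",s["t"],"theta",round(th,3),"off",np.round(off,1),"F",np.round(s["ft_force"],1),"q",np.round(s["joints"],2),"g",np.round(g,1),round(s["opening"],3))
    krows([X([*(kn(a)),z],h,t) for a,t in zip(ths,taus)],hand)
E
python3 - <<'E'
from kp import *
arc(np.linspace(2.5,1.8,9),[12]*9)
E
```

```text
t 20.75 theta 2.575 off [ 0.  -0.2] F [-0.1  2.2  3.1] q [ 0.4   0.66  1.87 -0.07  0.41 -1.38] g [543.  292.2  54.8] 0.167
[-0.0065, -0.0019, 0.0002, -0.1, 0.1, -0.0, -1],
[-0.0137, -0.0049, 0.0002, -0.1, 0.1, -0.0, -1],
[-0.0206, -0.0085, 0.0002, -0.1, 0.1, -0.0, -1],
[-0.0272, -0.0128, 0.0002, -0.1, 0.1, -0.0, -1],
[-0.0335, -0.0175, 0.0002, -0.1, 0.1, -0.0, -1],
[-0.0392, -0.0228, 0.0002, -0.1, 0.1, -0.0, -1],
[-0.0445, -0.0286, 0.0002, -0.1, 0.1, -0.0, -1],
[-0.0493, -0.0348, 0.0002, -0.1, 0.1, -0.0, -1],
[-0.0535, -0.0414, 0.0002, -0.1, 0.1, -0.0, -1],
```

Call:
{"method": "move_arm", "body": {
  "targets": [
    [-0.0065,-0.0019,0,0,0,0,-1],
    [-0.0137,-0.0049,0,0,0,0,-1],
    [-0.0206,-0.0085,0,0,0,0,-1],
    [-0.0272,-0.0128,0,0,0,0,-1],
    [-0.0335,-0.0175,0,0,0,0,-1],
    [-0.0392,-0.0228,0,0,0,0,-1],
    [-0.0445,-0.0286,0,0,0,0,-1],
    [-0.0493,-0.0348,0,0,0,0,-1],
    [-0.0535,-0.0414,0,0,0,0,-1]
  ]
}}

```text
t: 21.65
eef_pos: [488.5, 252.5, 35.9]
tcp_rot: [0.006, 1.366, 0.272]
ft_force: [-26.0, 22.2, 18.8]
opening: 0.163
```

Run:
```python
from kp import *
arc(np.linspace(1.7,0.9,10),[12]*10)
```

```text
t 21.65 theta 1.781 off [-4.   2.2] F [-26.   22.2  18.8] q [ 0.37  0.6   2.04 -0.06  0.3  -1.41] g [484.8 251.5  54.5] 0.163
[0.0008, -0.0087, 0.0005, 0.0, -0.3, -0.2, -1],
[-0.0021, -0.0161, 0.0005, 0.0, -0.3, -0.2, -1],
[-0.0044, -0.0237, 0.0005, 0.0, -0.3, -0.2, -1],
[-0.0059, -0.0315, 0.0005, 0.0, -0.3, -0.2, -1],
[-0.0068, -0.0394, 0.0005, 0.0, -0.3, -0.2, -1],
[-0.0070, -0.0473, 0.0005, 0.0, -0.3, -0.2, -1],
[-0.0065, -0.0553, 0.0005, 0.0, -0.3, -0.2, -1],
[-0.0052, -0.0631, 0.0005, 0.0, -0.3, -0.2, -1],
[-0.0033, -0.0708, 0.0005, 0.0, -0.3, -0.2, -1],
[-0.0007, -0.0784, 0.0005, 0.0, -0.3, -0.2, -1],
```

Run:
```python
from kp import *
from cell import read_camera
Tt,s=tool(); print(s["moment"])
c=read_camera("wrist"); np.savez("wrist18.npz",T=Tt,**c);crop(c["img"],100,20,350,260,3,"pics/w18.png")
c=read_camera("scene"); crop(c["img"],280,130,460,300,4,"pics/s18.png")
c=read_camera("top"); crop(c["img"],105,125,225,240,5,"pics/t18.png")
```

```text
[4.00741444 3.78119482 1.5018669 ]
```

View pics/w18.png

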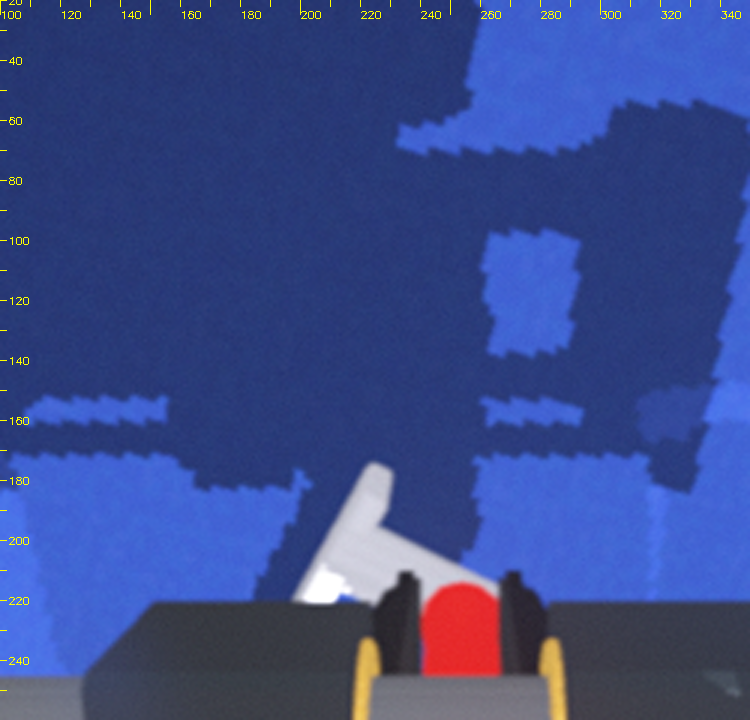

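View pics/s18.png

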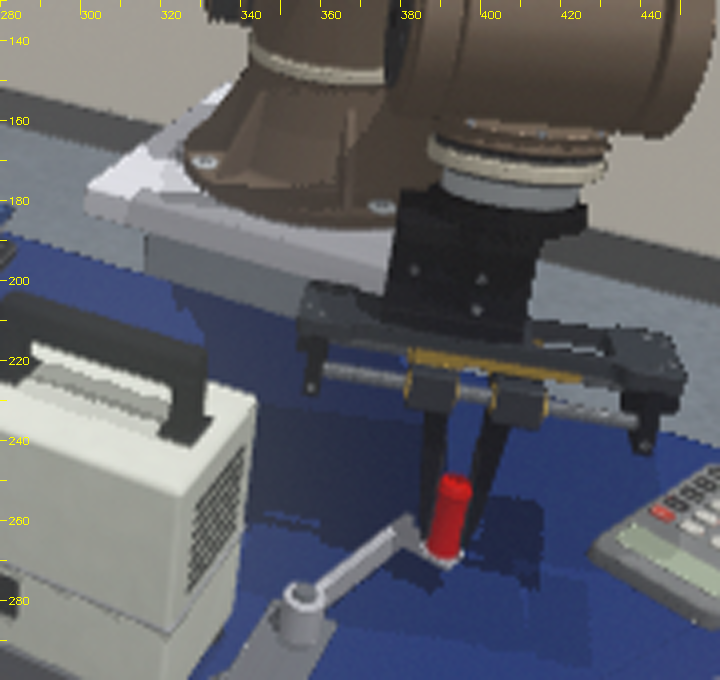

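View pics/t18.png

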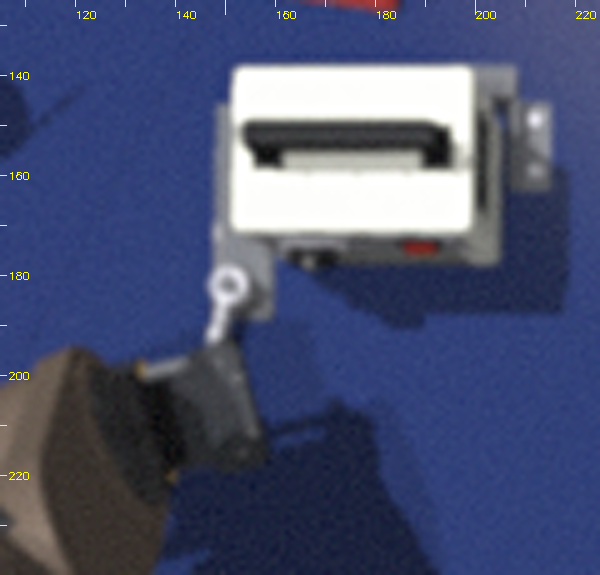

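Run:
```python
from kp import *
for f,row in (("wrist17.npz",206),("wrist18.npz",214)):
    c=load(f);Tt=c["T"];c["cam_to_world"]=Tt@c["mount"];g=(Tt@[-19,0,0,1])[:3]
    x=Tt[:3,2].copy(); x[2]=0; x/=np.linalg.norm(x)
    for d in (-8,-6,-4,-2,0,2,4):
        a=np.linspace(0,6.28,60); P=np.c_[g[0]+x[0]*d+7.5*np.cos(a),g[1]+x[1]*d+7.5*np.sin(a),np.full(60,75.)]
        print(f,d,np.round(proj(c,P)[:,1].min(),1),"obs",row,np.round(g[:2]+x[:2]*d,1))
```

```text
wrist17.npz -8 238.4 obs 206 [535.3 291. ]
wrist17.npz -6 242.0 obs 206 [537.2 291.5]
wrist17.npz -4 245.5 obs 206 [539.1 292.1]
wrist17.npz -2 249.0 obs 206 [541.1 292.6]
wrist17.npz 0 252.5 obs 206 [543.  293.1]
wrist17.npz 2 255.9 obs 206 [544.9 293.6]
wrist17.npz 4 259.3 obs 206 [546.9 294.1]
wrist18.npz -8 238.9 obs 214 [477.1 249.4]
wrist18.npz -6 242.5 obs 214 [479.  249.9]
wrist18.npz -4 246.1 obs 214 [480.9 250.4]
wrist18.npz -2 249.6 obs 214 [482.9 251. ]
wrist18.npz 0 253.1 obs 214 [484.8 251.5]
wrist18.npz 2 256.5 obs 214 [486.7 252. ]
wrist18.npz 4 259.9 obs 214 [488.7 252.5]
```

Run:
```python
from kp import *
for f,row in (("wrist17.npz",206),("wrist18.npz",214)):
    c=load(f);Tt=c["T"];c["cam_to_world"]=Tt@c["mount"];g=(Tt@[-19,0,0,1])[:3]
    x=Tt[:3,2].copy(); x[2]=0; x/=np.linalg.norm(x)
    for d in (-8,-4,0,4,8):
        a=np.linspace(0,6.28,60); P=np.c_[g[0]+x[0]*d+7.5*np.cos(a),g[1]+x[1]*d+7.5*np.sin(a),np.full(60,27.)]
        print(f,d,np.round(proj(c,P)[:,1].min(),1),"obs",row,np.round(g[:2]+x[:2]*d,1))
```

```text
wrist17.npz -8 191.8 obs 206 [535.3 291. ]
wrist17.npz -4 197.7 obs 206 [539.1 292.1]
wrist17.npz 0 203.5 obs 206 [543.  293.1]
wrist17.npz 4 209.1 obs 206 [546.9 294.1]
wrist17.npz 8 214.7 obs 206 [550.7 295.2]
wrist18.npz -8 192.5 obs 214 [477.1 249.4]
wrist18.npz -4 198.4 obs 214 [480.9 250.4]
wrist18.npz 0 204.2 obs 214 [484.8 251.5]
wrist18.npz 4 209.9 obs 214 [488.7 252.5]
wrist18.npz 8 215.5 obs 214 [492.5 253.6]
```

Call:
{"method": "move_arm", "body": {
  "targets": [
    [0,0,0.001,0,0,0,-0.55],
    [0,0,0.001,0,0,0,-0.55],
    [0,0,0.001,0,0,0,-0.55]
  ]
}}

```text
t: 22.1
eef_pos: [492.5, 251.4, 36.8]
tcp_rot: [0.004, 1.362, 0.266]
ft_force: [-1.7, 2.4, -1.3]
opening: 0.224
```

Run:
```python
from kp import *
from cell import read_camera
arc([1.7],[12])
Tt,s=tool()
c=read_camera("wrist"); np.savez("wrist19.npz",T=Tt,**c);crop(c["img"],150,120,350,260,4,"pics/w19.png")
```

```text
t 22.1 theta 1.79 off [-0.5  0.3] F [-1.7  2.4 -1.3] q [ 0.36  0.6   2.03 -0.07  0.3  -1.41] g [488.7 250.3  55.4] 0.224
[-0.0031, -0.0075, -0.0004, -0.0, -0.0, -0.0, -1],
```

View pics/w19.png

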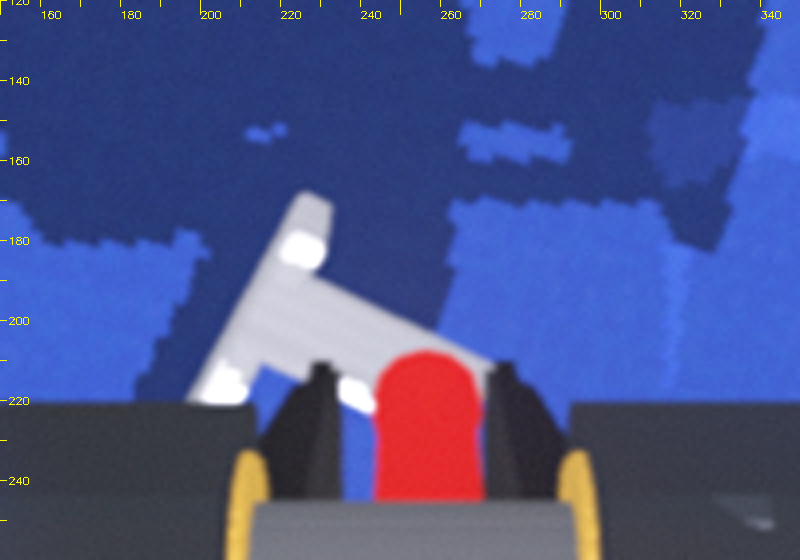

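```bash
cat >> kp.py <<'E'
def arc2(ths,hs,taus,hand,z=55):
    arc([],[])
    krows([X([*kn(a),z],h,t) for a,h,t in zip(ths,hs,taus)],hand)
E
python3 - <<'E'
from kp import *
arc2(np.linspace(1.76,.95,10),[10,6,4,4,4,6,8,10,12,14],[12]*10,-.55)
E
```

```text
t 22.15 theta 1.791 off [-0.4  0.2] F [-2.4  1.1  0.1] q [ 0.36  0.6   2.03 -0.07  0.3  -1.41] g [488.9 250.3  55.4] 0.225
[-0.0009, -0.0030, -0.0004, -0.0, -0.0, -5.0, -0.55],
[-0.0043, -0.0106, -0.0004, -0.0, -0.0, -9.0, -0.55],
[-0.0070, -0.0183, -0.0004, -0.0, -0.0, -11.0, -0.55],
[-0.0090, -0.0261, -0.0004, -0.0, -0.0, -11.0, -0.55],
[-0.0104, -0.0340, -0.0004, -0.0, -0.0, -11.0, -0.55],
[-0.0110, -0.0419, -0.0004, -0.0, -0.0, -9.0, -0.55],
[-0.0109, -0.0498, -0.0004, -0.0, -0.0, -7.0, -0.55],
[-0.0101, -0.0577, -0.0004, -0.0, -0.0, -5.0, -0.55],
[-0.0086, -0.0654, -0.0004, -0.0, -0.0, -3.0, -0.55],
[-0.0064, -0.0730, -0.0004, -0.0, -0.0, -1.0, -0.55],
```

Call:
{"method": "move_arm", "body": {
  "targets": [
    [0.0005,-0.003,0,0,0,-5,-0.55],
    [-0.003,-0.0106,0,0,0,-9,-0.55],
    [-0.0055,-0.0183,0,0,0,-11,-0.55],
    [-0.0075,-0.0261,0,0,0,-11,-0.55],
    [-0.009,-0.034,0,0,0,-11,-0.55],
    [-0.0095,-0.0419,0,0,0,-9,-0.55],
    [-0.0095,-0.0498,0,0,0,-7,-0.55],
    [-0.0086,-0.0577,0,0,0,-5,-0.55],
    [-0.0071,-0.0654,0,0,0,-3,-0.55],
    [-0.005,-0.073,0,0,0,-1,-0.55]
  ]
}}

```text
t: 23.15
eef_pos: [488.2, 177.8, 37.0]
tcp_rot: [0.004, 1.361, 0.251]
ft_force: [-1.1, 1.0, -0.4]
opening: 0.221
```

Run:
```python
from kp import *
from cell import read_camera
arc2(np.linspace(.87,.4,6),[15,17,19,21,23,25],[13,14,16,18,20,20],-.55)
Tt,s=tool()
c=read_camera("wrist"); np.savez("wrist20.npz",T=Tt,**c);crop(c["img"],100,120,350,260,3,"pics/w20.png")
c=read_camera("scene"); crop(c["img"],240,150,430,320,4,"pics/s20.png")
```

```text
t 23.15 theta 0.937 off [1.5 0.5] F [-1.1  1.  -0.4] q [ 0.22  0.57  2.12  0.03  0.25 -1.63] g [484.3 176.8  55.6] 0.221
[0.0010, -0.0060, -0.0005, 0.2, -0.9, 0.9, -0.55],
[0.0050, -0.0133, -0.0005, 0.5, -1.9, 2.9, -0.55],
[0.0099, -0.0201, -0.0003, 1.1, -3.8, 4.8, -0.55],
[0.0155, -0.0264, -0.0001, 1.8, -5.7, 6.8, -0.55],
[0.0216, -0.0322, 0.0001, 2.5, -7.6, 8.8, -0.55],
[0.0277, -0.0377, 0.0001, 2.6, -7.5, 10.8, -0.55],
```

View pics/w20.png

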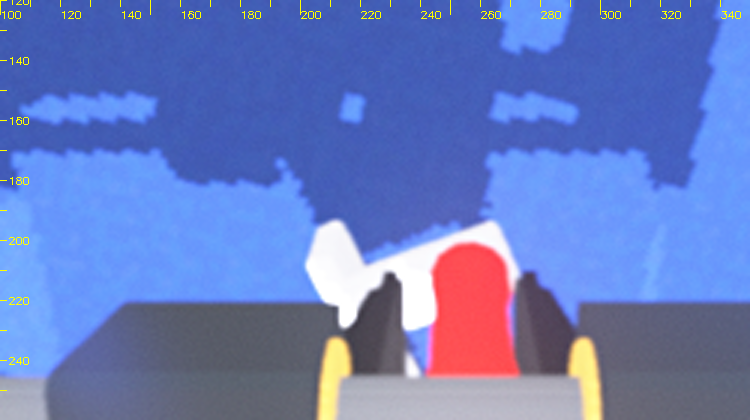

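View pics/s20.png

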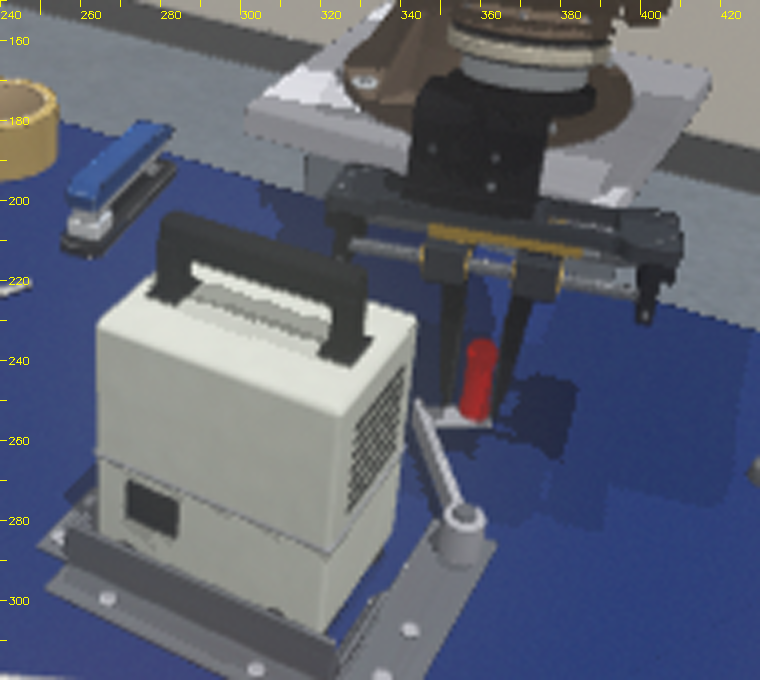

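Call:
{"method": "move_arm", "body": {
  "targets": [
    [0.001,-0.006,0,0.2,-0.9,0.9,-0.55],
    [0.005,-0.0133,0,0.5,-1.9,2.9,-0.55],
    [0.0099,-0.0201,0,1.1,-3.8,4.8,-0.55],
    [0.0155,-0.0264,0,1.8,-5.7,6.8,-0.55],
    [0.0216,-0.0322,0.0001,2.5,-7.6,8.8,-0.55],
    [0.0277,-0.0377,0.0001,2.6,-7.5,10.8,-0.55]
  ]
}}

```text
t: 23.85
eef_pos: [518.4, 143.9, 42.7]
tcp_rot: [-0.004, 1.234, 0.424]
ft_force: [2.5, -3.1, -0.5]
opening: 0.226
```

Run:
```python
from kp import *
from cell import read_camera
arc2(np.linspace(.35,.1,4),[26,27,28,28],[21,22,23,24],-1)
Tt,s=tool()
c=read_camera("wrist"); np.savez("wrist21.npz",T=Tt,**c);crop(c["img"],100,120,350,260,3,"pics/w21.png")
c=read_camera("scene"); crop(c["img"],240,150,430,320,4,"pics/s21.png")
```

```text
t 23.85 theta 0.406 off [3.1 3.7] F [ 2.5 -3.1 -0.5] q [ 0.09  0.57  2.15  0.8   0.15 -2.69] g [512.7 141.4  60.6] 0.226
[0.0013, -0.0064, -0.0054, 0.8, -1.5, 1.5, -1],
[0.0076, -0.0104, -0.0053, 1.3, -2.4, 2.5, -1],
[0.0143, -0.0138, -0.0051, 1.7, -3.3, 3.5, -1],
[0.0214, -0.0168, -0.0050, 2.2, -4.2, 3.5, -1],
```

View pics/w21.png

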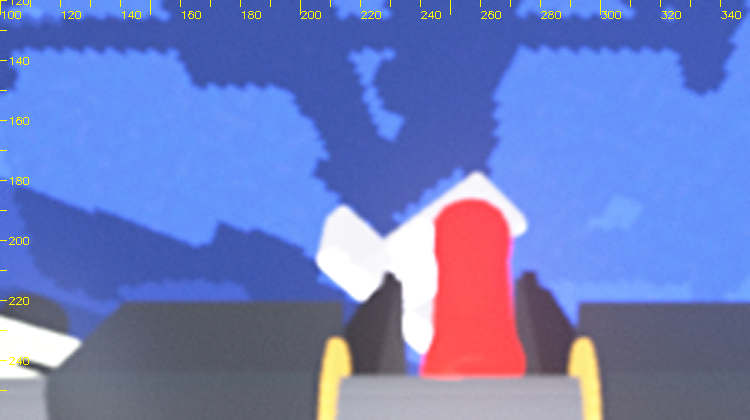

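View pics/s21.png

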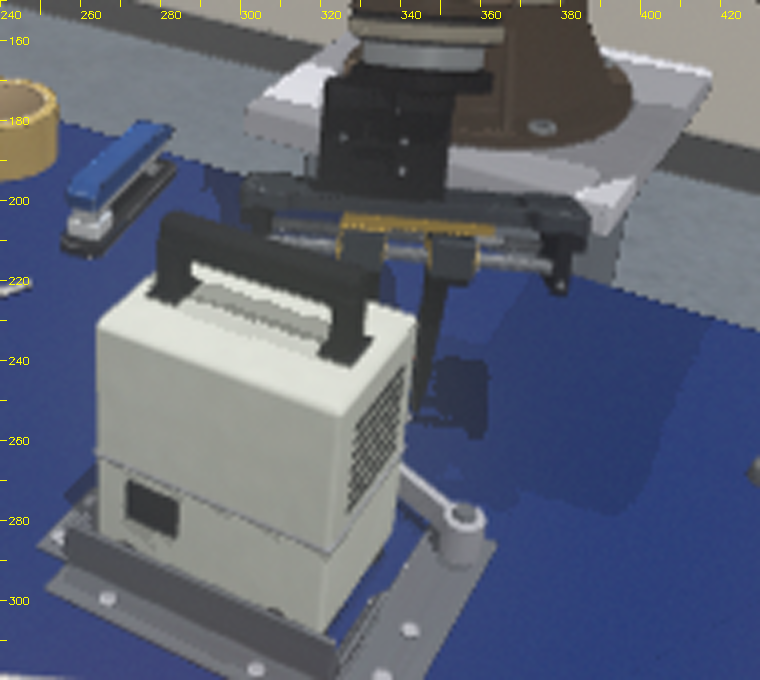

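Call:
{"method": "move_arm", "body": {
  "targets": [
    [-0.001,0.001,0.01,0,0,0,-0.55],
    [-0.002,0.001,0.03,0,0,0,-0.55],
    [-0.002,0.001,0.055,0,0,0,-0.55],
    [-0.002,0.001,0.075,0,0,0,-0.55],
    [-0.005,0.001,0.08,0,0,0,-0.7],
    [-0.01,0.001,0.08,0,0,0,-1]
  ]
}}

```text
t: 24.55
eef_pos: [508.9, 144.8, 123.1]
tcp_rot: [-0.016, 1.233, 0.418]
ft_force: [-0.3, 0.4, -1.1]
opening: 0.113
```

Run:
```python
from kp import *
from cell import read_camera
arc([],[])
Tt,s=tool(); krows([X([470,150,120],5,10)],-1)
c=read_camera("wrist"); np.savez("wrist22.npz",T=Tt,**c);cv2.imwrite("pics/w22.png",c["img"])
c=read_camera("top"); crop(c["img"],135,130,235,230,6,"pics/t22.png")
```

```text
t 24.55 theta 0.494 off [-0.7 -0.7] F [-0.3  0.4 -1.1] q [ 0.1   0.4   2.11  0.33  0.32 -2.21] g [503.2 142.3 141.1] 0.113
[-0.0356, 0.0054, -0.0218, -2.1, 9.2, -19.8, -1],
```

View pics/w22.png

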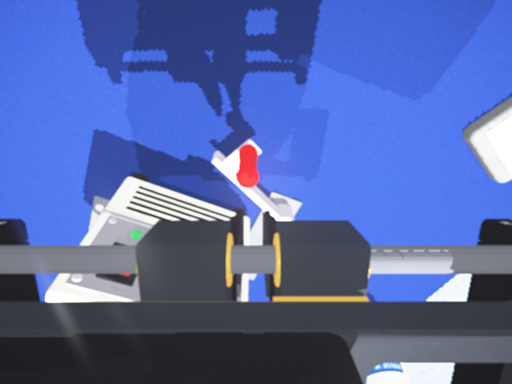

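Run:
```python
from kp import *
c=load("wrist22.npz");c["cam_to_world"]=c["T"]@c["mount"]
k=ray(c,(248.5,179),75); print(k,ray(c,(248,148),27)); d=k[:2]-H; print(np.hypot(*d),(A0-np.arctan2(d[1],d[0]))%(2*np.pi))
```

```text
[505.37007824 139.70038284  75.        ] [504.03837724 137.72095189  27.        ]
90.8027439444322 0.45637597471994984
```

Run:
```python
from kp import *
krows([X([485,150,135],15,15),X([476,158,125],5,10),X([476,158,60],5,10)],-1)
print(kn(0))
```

```text
[-0.0182, 0.0065, -0.0053, -1.2, 4.0, -9.8, -1],
[-0.0286, 0.0135, -0.0157, -2.2, 9.0, -19.8, -1],
[-0.0286, 0.0135, -0.0807, -2.2, 9.0, -19.8, -1],
[541.38010101 120.50529295]
```

Call:
{"method": "move_arm", "body": {
  "targets": [
    [-0.009,0.003,-0.003,-0.6,2,-5,-1],
    [-0.018,0.0065,-0.0053,-1.2,4,-9.8,-1],
    [-0.024,0.01,-0.01,-1.7,6.5,-15,-1],
    [-0.0286,0.0135,-0.0157,-2.2,9,-19.8,-1],
    [-0.0286,0.0135,-0.0157,-2.2,9,-19.8,-1],
    [-0.0286,0.0135,-0.035,-2.2,9,-19.8,-1],
    [-0.0286,0.0135,-0.055,-2.2,9,-19.8,-1],
    [-0.0286,0.0135,-0.075,-2.2,9,-19.8,-1],
    [-0.0286,0.0135,-0.0807,-2.2,9,-19.8,-1],
    [-0.0286,0.0135,-0.0807,-2.2,9,-19.8,-1]
  ]
}}

```text
t: 25.65
eef_pos: [480.1, 157.9, 41.3]
tcp_rot: [-0.006, 1.397, 0.081]
ft_force: [-0.0, 0.3, -0.2]
opening: 0.005
```

Run:
```python
from kp import *
from cell import read_camera
arc([],[])
krows([X([*p,60],5,10) for p in ((482,156),(488,152),(494,148),(500,144),(506,139.5),(512,134.5),(518,129.5),(523,126),(526,124.5))],-1)
c=read_camera("wrist"); cv2.imwrite("pics/w23.png",c["img"])
c=read_camera("scene"); crop(c["img"],240,150,430,320,4,"pics/s23.png")
```

```text
t 25.65 theta 0.785 off [-11.5  -6.2] F [-0.   0.3 -0.2] q [ 0.2   0.55  2.12 -0.07  0.29 -1.39] g [476.8 157.6  60. ] 0.005
[0.0052, -0.0016, -0.0000, 0.1, -0.0, 0.0, -1],
[0.0112, -0.0056, -0.0000, 0.1, -0.0, 0.0, -1],
[0.0172, -0.0096, -0.0000, 0.1, -0.0, 0.0, -1],
[0.0232, -0.0136, -0.0000, 0.1, -0.0, 0.0, -1],
[0.0292, -0.0181, -0.0000, 0.1, -0.0, 0.0, -1],
[0.0352, -0.0231, -0.0000, 0.1, -0.0, 0.0, -1],
[0.0412, -0.0281, -0.0000, 0.1, -0.0, 0.0, -1],
[0.0462, -0.0316, -0.0000, 0.1, -0.0, 0.0, -1],
[0.0492, -0.0331, -0.0000, 0.1, -0.0, 0.0, -1],
```

View pics/w23.png

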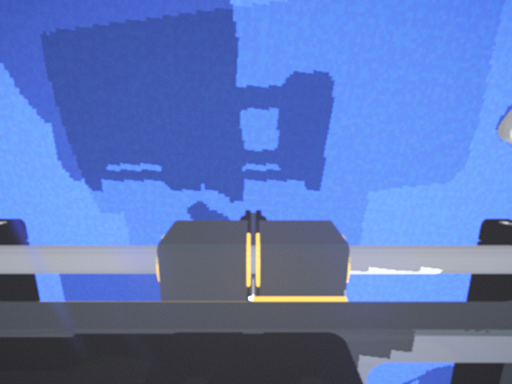

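Call:
{"method": "move_arm", "body": {
  "targets": [
    [0.0052,-0.0026,0,0,0,0,-1],
    [0.0112,-0.0066,0,0,0,0,-1],
    [0.0172,-0.0116,0,0,0,0,-1],
    [0.0232,-0.0166,0,0,0,0,-1],
    [0.0292,-0.0211,0,0,0,0,-1],
    [0.0352,-0.0251,0,0,0,0,-1],
    [0.0412,-0.0291,0,0,0,0,-1],
    [0.0452,-0.0316,0,0,0,0,-1],
    [0.0452,-0.0316,0,0,0,0,-1]
  ]
}}

```text
t: 26.65
eef_pos: [524.4, 126.7, 41.7]
tcp_rot: [-0.002, 1.399, 0.083]
ft_force: [-7.2, 4.4, 2.8]
opening: 0.004
```

Run:
```python
from kp import *
from cell import read_camera
arc([],[])
c=read_camera("scene"); crop(c["img"],240,150,430,320,4,"pics/s24.png")
c=read_camera("top"); crop(c["img"],135,130,235,230,6,"pics/t24.png")
```

```text
t 26.65 theta 0.23 off [-1.3 -2.3] F [-7.2  4.4  2.8] q [ 0.12  0.58  2.04 -0.02  0.35 -1.52] g [521.2 126.4  60.5] 0.004
```

View pics/s24.png

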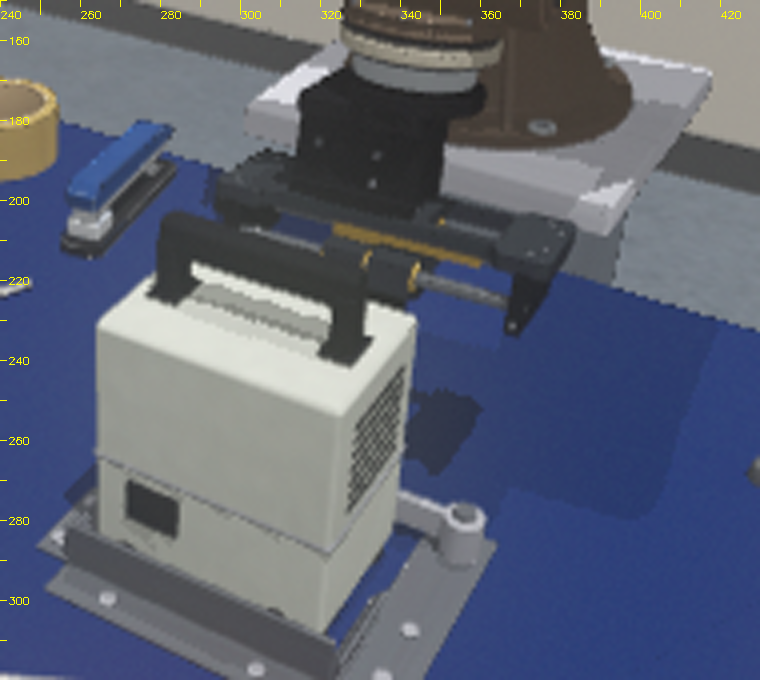

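View pics/t24.png

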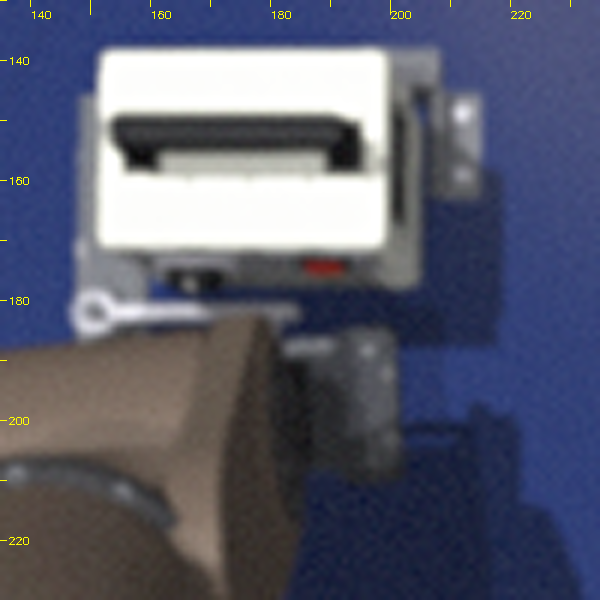

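Call:
{"method": "move_arm", "body": {
  "targets": [
    [-0.01,0.003,0,0,0,0,-1],
    [-0.04,0.005,0.005,0,0,0,-1],
    [-0.07,0.005,0.03,0,0,0,-1],
    [-0.07,0.005,0.07,0,0,0,-1],
    [-0.07,0.03,0.11,0,0,0,-1],
    [-0.07,0.07,0.15,0,0,0,-1],
    [-0.07,0.11,0.18,0,0,0,-1],
    [-0.07,0.15,0.2,0,0,0,-1],
    [-0.07,0.19,0.2,0,0,0,-1],
    [-0.07,0.22,0.2,0,0,0,-1]
  ]
}}

```text
t: 27.75
eef_pos: [455.4, 348.9, 243.1]
tcp_rot: [0.002, 1.393, 0.089]
ft_force: [0.9, 0.8, -0.9]
opening: -0.001
```

Run:
```python
from kp import *
from cell import read_camera
arc([],[])
c=read_camera("scene"); cv2.imwrite("pics/s25.png",c["img"])
c=read_camera("top"); np.savez("top25.npz",**c); crop(c["img"],135,130,235,230,6,"pics/t25.png")
```

```text
t 27.75 theta 2.169 off [-58.9  72.8] F [ 0.9  0.8 -0.9] q [ 0.58  0.34  1.75 -0.11  0.9  -1.02] g [452.  348.6 261.8] -0.001
```

View pics/s25.png

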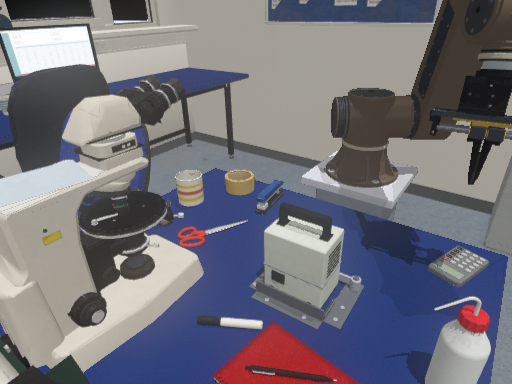

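View pics/t25.png

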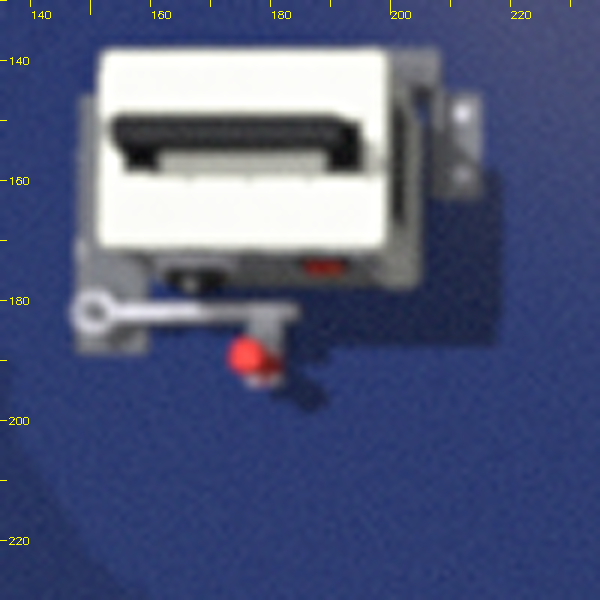

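```bash
python3 - <<'E' | tail -3
import m0
from kp import *
c=load("top25.npz"); T=lambda a,b:np.array([135+(a+.5)/6-.5,130+(b+.5)/6-.5])
k=ray(c,T(245,356),75);h=ray(c,T(93,312),22);e=ray(c,T(299,312),20)
d=e-h; print("bar dir",np.degrees(np.arctan2(d[1],d[0])),"knob",k)
m0.fit([(c,T(99,50),(45,65,150)),(c,T(387,49),(45,-65,150)),(c,T(97,246),(-45,65,150)),(c,T(388,246),(-45,-65,150))],[630,110,0])
E
```

```text
bar dir -88.55798072057728 knob [540.6472442  118.86251421  75.        ]
[6.276455e+02 1.095267e+02 2.940000e-02] 1.6853552290783809
[[0.3, 0.1], [0.0, -0.0], [0.0, 0.1], [-0.3, -0.2]]
```

```bash
python3 -c "
from cell import job_done; print(job_done())"
```

```text
the job is handed in; nothing more can be done
None
```

The lamp power unit is back in its parking frame, standing level and square, with the keeper bar shut across its front. I handed the job in at about 27.8 s of the 58 s allowed; it reports no verdict, so the checks below are my own.

**Walk:** I took the unit by the handle and leant it back about 25°. I then swung it right foot, left foot, right foot, left foot, lowered it level between the cheeks and let go. The first swing moved the left foot about 34 mm. The second was longer than asked, moving the right foot about 100 mm, because the unit also had to shift 16 mm sideways.

**Keeper:** It was not shut in one movement:
- Gripping the knob tightly built up about 39 N at the wrist, so I opened the fingers slightly and guided it loosely instead.
- Partway round, the last joint reached the end of its range (-2.69), so I withdrew and pushed the keeper shut with closed fingers.

**Last checks:**

| Check | Result | Limit |
|---|---|---|
| Unit along the frame (x) | about 3 mm in front of home | 11 mm in front, 8 mm behind |
| Unit sideways (y) | about 2 mm off | 9 mm |
| Unit rotation | within about 0.3° of the frame | 7° |
| Keeper angle | about 0 rad | 0.15 rad |

- **Arm:** it stands clear and touches nothing.
- **Bystanders:** in the pictures they look unmoved; I did not measure them.
- **Camera disagreement:** the top and scene cameras differ by 2 to 4 mm sideways, so I compared the unit and frame within the same picture.

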